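Hang the bottle shelf in the slotted rack and load it

ROBOT

A 7-joint arm with a two-finger parallel gripper is mounted at the origin on a cart in front of the work surface, level with it; the furniture and walls round the work are solid. World frame = base frame: x ahead of the robot, y to its left, z up, the work surface at z = 0. Lengths are in m, angles in degrees, forces in N, time in s.
With the tool pointing down it reaches from about 0.4 to 0.9 m from the base axis. Payload 5.6 kg.
Tool frame: the origin (TCP) lies midway between the tips of the shut fingers; the grasp point (between the pads) lies 19 mm behind it (manip.hold_point_z is the distance from the TCP to the grasp point, in m); z points along the fingers, x is the direction in which the jaws open and shut, and the axes are right-handed (so a half turn about z gives the same grasp; the last joint's range is limited). The gripper opens to 92 mm and grips with 3 to 60 N. Pads are 20 mm wide; open, the fingers measure 128 mm over their backs; the gripper's body (75 mm by 189 mm) begins 69 mm behind the grasp point.
Start: joints at [73.74, 26.786, -0.665, 91.828, 0.344, 61.387, -3.226], TCP at [0.155, -0.631, 0.215] pointing down, gripper open.
Joint ranges: [-144.91, 144.91], [-17.63, 115.5], [-89.93, 88.59], [15.96, 139.68], [-74.01, 254.01], [8.47, 105.57], [-167.45, 167.45]. Speed limits (degrees/s): [147.25, 147.25, 180, 180, 180, 180, 180].

INTERFACE

Orientations are given as a 3x3 rotation matrix whose columns are the frame's x, y, z axes.
In Python, from workcell import manip, imaging, search_frame, masks_of, pinpoint gives the robot as it stands. The module is installed in compiled form; this text tells all that it offers.
- The arm moves only by the shell command python3 -m pendant 'ROWS' [FORCE]. ROWS is JSON, a list of rows, each an object with "delta_pos": the shift along the tool's x, y, z in units of 40 mm (1.0 is 40 mm), a list of three; "spin": the turn about the tool's z in units of 8 degrees (1.0 is 8 degrees); "fingers": the finger opening in mm, from 0 to 91.9. A call has 1 to 10 rows; each row is the pose to reach, as a shift and turn from the pose commanded when the call began, along the tool's axes at that moment; what a row does not reach only later rows make up. A row lasts 1/8 s, in which the tool goes at most 62.5 mm and 10.7 degrees, less where a joint would pass 70% of its speed; a pose out of reach is approached as far as the arm can. A call with a gripper value outside its range is refused whole. The fingers move at their own pace and stop on an object; FORCE is the grip in N (left out, the last holds). Time passes only in rows, so rows that repeat a pose let the fingers close. It gives the time, the measured TCP pose, the force and the opening at its end, in the units of the state.
- manip.read_state(): the state, without advancing time (a new reading comes with each control period).
- imaging.snapshot(name): name is "scene" or "top" or "wrist"; returns a dict with "img" (480x640x3 uint8, blue, green, red), "mtx" (3x3 intrinsics, pixels), "R" (3x3) and "t" (3): a world point X has camera coordinates R X + t. Camera axes: x right, y down, z forward; pixel columns grow to the right and rows downward; lengths in m; the calibration is good to about 2 mm. A picture is of the moment at which its call begins. There is no depth.
- manip.hand_in(): hands the job in, once; it reports no verdict.
Trained networks look in a picture, given as the dict that the camera call returned (one of the last four; its "shot" number tells which), for a name from the list of things; names that differ only in an ending like _2 or _b are one class to them, and where a whole thing is asked for, a point or a joint stands for the part that bears it (a point fixed in the world has none). Each returns a list of dicts, best first, with "conf" (0 to 1); they miss things now and then, are a little off and sometimes report something else, mostly with a low value. They report only what shows in the picture. A call takes as long as a camera call. They do not tell look-alikes from the thing itself.
- search_frame(label, picture): "xy" ([column, row] in pixels, amid what is visible of it).
- masks_of(label, picture): "region" (480x640 bool, what is visible of it) and "xy" ([column, row] in pixels, amid what is visible of it).
- pinpoint(label, picture): "xy" ([column, row] in pixels: a listed point, or the origin of a listed thing).
The state is a dict: "clock": time; "joint_pos": joint angles; "dq": joint speeds; "effort": joint torques, N m; "tcp_pos": TCP position; "eef_rot": TCP orientation; "ft_force": force on the tool from outside, world axes, zero at the start; "ft_torque": the same for the moment, N m; "finger_gap": opening from 0.0 (shut) to 1.0 (fully open).
Only numpy, scipy, OpenCV 4.12 (cv2) and the standard library are available. Lean on these libraries where they do the work, as an engineer would, in place of code of your own. Each camera call takes 0.05 s, during which the arm holds its last target.

TASK

Hang the small metal shelf on the slotted bench rack: hook its two tabs into the upper pair of slots, then push it down until the tabs are locked fully home. After that, stand the dropper bottle upright on the shelf. Do not tip the bottle over, and leave everything else on the bench where it is.

Things in the scene. Friction and masses are not known exactly. Their poses are not given: they have to be found in the camera images.
- shelf: loose folded-sheet aluminium shelf, about 0.22 kg, 110 deep (x) x 170 wide (y), lying level on the bench. Origin: centre of its underside; x points to its back (the tab side), z up. Tray plate z 30 to 35 (top); front rail x -55 to -49, up to z 50; back plate x 49 to 55, z 0 to 76; side skirts below the plate.
- shelf_pull (a point): grip point on the shelf: middle of the raised pull at its front edge, 60 above the shelf's underside (shelf x -51, y 0). The pull is 10 thick in x, 56 wide in y, top at z 80; pinch it across its thickness from above. The plate behind it is free.
- shelf_tabs (a point): point midway between the roots of the shelf's two tabs: rear face of back plate (shelf x 55, y 0), height of the necks' underside (z 56). Tabs at y -55 and 55, 20 wide: a level neck z 56 to 64 runs back from the plate and ends in a lip turned down to z 36, whose inner face is about 7 behind the back plate; the tabs' rearmost point is at x 71.
- rack: grey slotted rack, fixed to the bench, 211 high; two uprights 50 wide centred at y -55 and 55, front sheet 5 thick, open channels behind. Origin: on the bench under the centre of the uprights' front face; x points from front to back (the shelf hangs on the -x side), z up. Each upright has two slots 26 wide, 38 high: lower z 71 to 109, upper z 161 to 199.
- rack_upper (a point): point on the rack's front face midway between the upper slots, at their lower edges (z 161); axes as the rack's. Locked home, shelf_tabs lies here within about 2 mm; the shelf's underside is then 105 and its plate top 140 above the bench. To enter, hold the shelf level 20 to 30 higher (25 is mid), move it in until the back plate meets the uprights, then straight down.
- rack_catch (a point): point midway between two hidden sprung rollers, one behind each upper slot. They stop the hooked shelf 9 to 14 above its locked height: its weight does not pass them; a push down of 5 to 10 N near the back of the plate does (about 20 N at mid-plate; pushing the front edge alone jams it), or moving it down while gripped. Home, the shelf sags about 0.04 rad to the front.
- bottle: loose brown dropper bottle with a black screw cap and rubber bulb, standing upright, about 0.055 kg. Origin: centre of its base, z up. Round body 36 diameter up to 66 high, cap 23 diameter to 81, bulb 15 diameter to 108 (top)
- label_roll: loose white label roll lying flat, 62 diameter, 26 high, a bystander; origin at the centre of its underside
- timer: loose flat red bench timer, 78 x 62 x 17, a bystander; origin at the centre of its underside
- calculator: loose pocket calculator, 108 x 66 x 13, a bystander; origin at the centre of its underside
- notebook: loose teal notebook, 148 x 109 x 16, a bystander lying beside the rack; origin at the centre of its underside
- slide_pack: loose white box, 87 x 95 x 34, a bystander; origin at the centre of its underside
Not all that is in view belongs to the job. What is meant by the bottle is not purple, and is the smaller of those in its own colour.

How it is judged:
By the outcome, as a careful person would: the job done as asked, in the order asked, and still so for the second after the job is handed in, with the robot touching nothing.
It also fails if it takes over 67 s, if anything falls off the work surface, if the arm or the gripper's body presses on something with over 40 N, if the wrist force passes 120 N, or if a joint passes its speed limit or range.

## Working session

There is one attempt and no reset: what is moved stays moved. The work goes in short steps, Python scripts to look and compute and a shell command to move; the robot and the scene stay as the last step left them, time stands still between calls to the robot, and variables do not carry over. Pictures are saved under pics/ and viewed, and the job is handed in when it is done.

```bash
mkdir -p pics; ls
python3 - <<'E'
from workcell import manip, imaging
import cv2
print(manip.read_state(), manip.hold_point_z)
for n in ("scene","top","wrist"):
    p=imaging.snapshot(n); cv2.imwrite(f"pics/{n}0.png",p["img"]); print(n,p["shot"],p["mtx"].tolist(),p["R"].tolist(),p["t"].tolist())
E
```

```text
pics
{'clock': 0.0, 'joint_pos': array([73.73848166, 26.83513624, -0.66444899, 91.88200724,  0.34264879,
       61.38681071, -3.22894702]), 'dq': array([-0.01432854,  0.09250518,  0.07791794, -0.09485395, -0.10815549,
        0.03841036,  0.01708731]), 'effort': array([ 1.79185267e-04, -5.20561445e+01, -1.24651124e-02, -2.43749356e+01,
       -5.65854006e-02,  1.73527573e-02,  1.41516866e-04]), 'tcp_pos': array([ 0.15481279, -0.63067948,  0.21364228]), 'eef_rot': array([[ 2.38365169e-01, -9.71175455e-01, -5.30354655e-04],
       [-9.71173976e-01, -2.38365734e-01,  1.69891945e-03],
       [-1.77636725e-03,  1.10103416e-04, -9.99998416e-01]]), 'ft_force': array([0.29219087, 0.24653698, 0.34655162]), 'ft_torque': array([-0.0204481 , -0.0199784 ,  0.01302302]), 'finger_gap': 0.9988179117066969} 0.0187
scene 1 [[433.05904510241965, 0.0, 325.1412863342839], [0.0, 433.05904510241965, 242.15485671871042], [0.0, 0.0, 1.0]] [[-0.697021475005828, -0.7166352356417743, -0.02439267138626274], [-0.2959192530938031, 0.3184731982165914, -0.9005590583998926], [0.6531407650951712, -0.6204907421181675, -0.4340488220425676]] [0.38387079705531907, 0.27598101902852445, 0.9310169225380495]
top 2 [[538.5706355736961, 0.0, 323.3472526125694], [0.0, 538.5706355736961, 238.82473593666032], [0.0, 0.0, 1.0]] [[-0.004328983196890685, -0.9999896795355732, -0.0013786684962067309], [-0.9969492517691013, 0.004423257769711209, -0.07792704400740351], [0.07793233797025567, 0.0010371176616395335, -0.9969581109983738]] [0.04056125746683574, 0.5263124265159096, 1.6801546037939927]
wrist 3 [[347.7514155299071, 0.0, 319.41399073165155], [0.0, 347.7514155299071, 240.03823665973147], [0.0, 0.0, 1.0]] [[0.2383195620955153, -0.9711832340387502, -0.0026291148012056328], [-0.9388488839931036, -0.23107607400260005, 0.2552775372970571], [-0.248528789775968, -0.0583692894044545, -0.9668642441971435]] [-0.6489369996339263, -0.028352134230259264, 0.3912551074946992]
```

View pics/scene0.png

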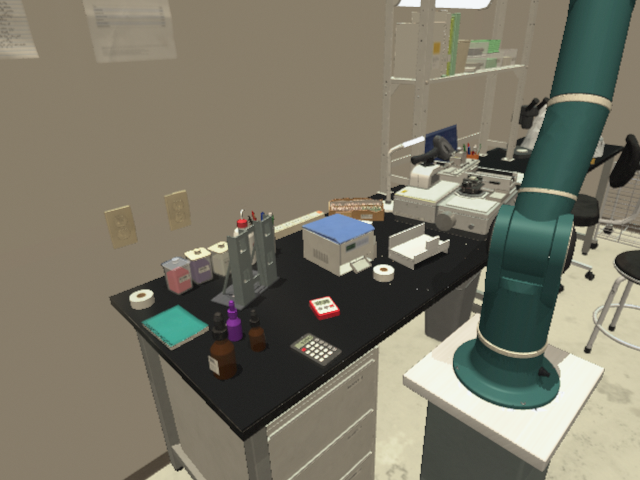

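View pics/top0.png

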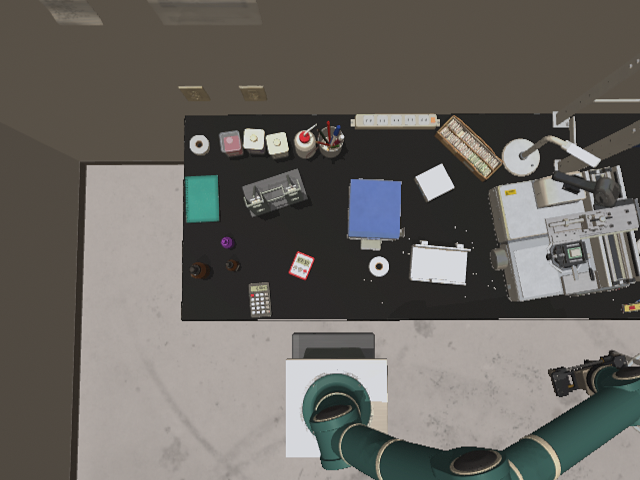

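View pics/wrist0.png

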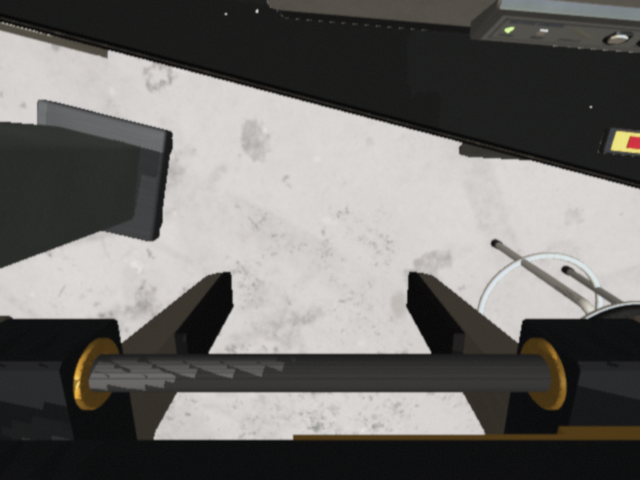

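The scene view shows the shelf at about (418,245), the rack at (252,260) and the small brown bottle at (258,330). The large brown bottle is at (222,350) and the purple one at (234,322). In the top view the shelf is at (439,264), the rack at (275,193) and the small brown bottle at (233,265).

```bash
cat > h.py <<'E'
import numpy as np, cv2
from workcell import manip, imaging, search_frame, masks_of, pinpoint
def ray(p,uv):
    u=np.linalg.inv(p["mtx"])@np.array([uv[0],uv[1],1.]); d=p["R"].T@u; o=-p["R"].T@p["t"]; return o,d
def atz(p,uv,z):
    o,d=ray(p,uv); return o+d*(z-o[2])/d[2]
def proj(p,X):
    c=(p["R"]@np.atleast_2d(X).T).T+p["t"]; c=c@p["mtx"].T; return c[:,:2]/c[:,2:]
def tri(obs):
    A=0;b=0
    for p,uv in obs:
        o,d=ray(p,uv); d=d/np.linalg.norm(d); M=np.eye(3)-np.outer(d,d); A=A+M; b=b+M@o
    return np.linalg.solve(A,b)
E
python3 - <<'E'
from h import *
np.set_printoptions(precision=4,suppress=True)
S=imaging.snapshot("scene");T=imaging.snapshot("top")
Z=dict(shelf=0,shelf_pull=.06,shelf_tabs=.056,rack=0,rack_upper=.161,rack_catch=.17,bottle=0,notebook=0,timer=0,calculator=0,label_roll=0,slide_pack=0)
for l,z in Z.items():
    for n,p in(("S",S),("T",T)):
        for r in pinpoint(l,p)[:3]: print(l,n,round(r["conf"],2),np.array(r["xy"]),atz(p,r["xy"],z))
for n,p in(("S",S),("T",T)):
    for l in("shelf","rack","bottle"):
        r=masks_of(l,p)
        for i,q in enumerate(r[:3]): print(n,l,round(q["conf"],2),q["xy"],q["region"].sum())
c=cv2.resize(T["img"][140:320,180:480],None,fx=2.6,fy=2.6,interpolation=cv2.INTER_CUBIC);cv2.imwrite("pics/tz.png",c)
c=cv2.resize(S["img"][200:380,190:460],None,fx=2.9,fy=2.9,interpolation=cv2.INTER_CUBIC);cv2.imwrite("pics/sz.png",c)
E
```

```text
shelf S 0.76 [417.9 256.5] [ 0.4383 -0.3125  0.    ]
shelf T 0.59 [433.9 264.2] [ 0.4455 -0.3133  0.    ]
shelf_pull S 0.75 [430.5 244.7] [ 0.3926 -0.3072  0.06  ]
shelf_pull S 0.72 [174.9 332.8] [0.5578 0.4657 0.06  ]
shelf_pull T 0.95 [439.6 280.1] [ 0.3949 -0.3176  0.06  ]
shelf_tabs S 0.78 [405.9 234.8] [ 0.4973 -0.3225  0.056 ]
rack S 0.68 [261.6 294.3] [0.6253 0.1789 0.    ]
rack T 0.87 [276.9 211.4] [0.617 0.187 0.   ]
rack_upper S 0.96 [256.9 244.2] [0.6194 0.1813 0.161 ]
rack_upper T 0.98 [274.9 202. ] [0.6237 0.1787 0.161 ]
rack_catch S 0.66 [250.7 246.4] [0.6048 0.2106 0.17  ]
rack_catch S 0.35 [313.7 347.7] [0.1929 0.3701 0.17  ]
rack_catch T 0.68 [271.7 193.5] [0.6473 0.1873 0.17  ]
bottle S 0.92 [234.3 335. ] [0.5244 0.3372 0.    ]
bottle S 0.65 [224.7 375.2] [0.4208 0.4302 0.    ]
bottle S 0.63 [261.4 344.2] [0.4478 0.3117 0.    ]
bottle T 0.71 [229.4 246. ] [0.5064 0.3384 0.    ]
bottle T 0.57 [201.6 269.5] [0.4319 0.4262 0.    ]
notebook S 0.59 [173.5 329.4] [0.6547 0.4318 0.    ]
notebook T 0.67 [199.5 198. ] [0.6616 0.436  0.    ]
notebook T 0.23 [233.3 263.6] [0.4
[... 254 characters left out ...]
[0.3404 0.2333 0.    ]
calculator T 0.74 [262.3 300.4] [0.3333 0.2325 0.    ]
label_roll S 0.68 [384.  276.6] [ 0.4368 -0.1359  0.    ]
label_roll T 0.81 [379.8 266.1] [ 0.4402 -0.141   0.    ]
slide_pack S 0.58 [358.8 230.1] [ 0.7195 -0.3389 -0.    ]
slide_pack T 0.83 [434.2 183. ] [ 0.7069 -0.3196  0.    ]
S shelf 0.94 [410.4, 246.3] 1542
S rack 0.96 [252.4, 264.6] 3655
S bottle 0.95 [234.0, 321.1] 451
S bottle 0.94 [222.2, 357.8] 1214
S bottle 0.64 [256.5, 334.8] 435
T shelf 0.81 [438.9, 260.7] 2129
T rack 0.77 [274.1, 192.2] 1852
T rack 0.64 [260.0, 301.2] 746
T rack 0.63 [433.8, 180.3] 858
T bottle 0.62 [199.5, 271.8] 282
T bottle 0.47 [233.7, 262.6] 148
T bottle 0.42 [227.8, 244.2] 136
```

View pics/tz.png

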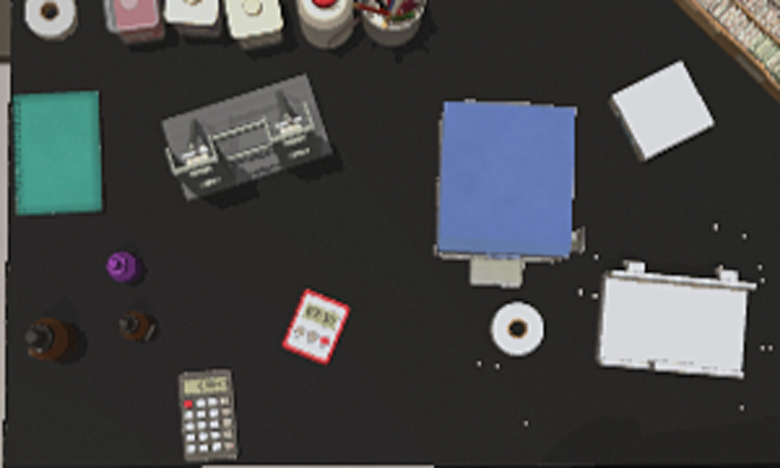

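View pics/sz.png

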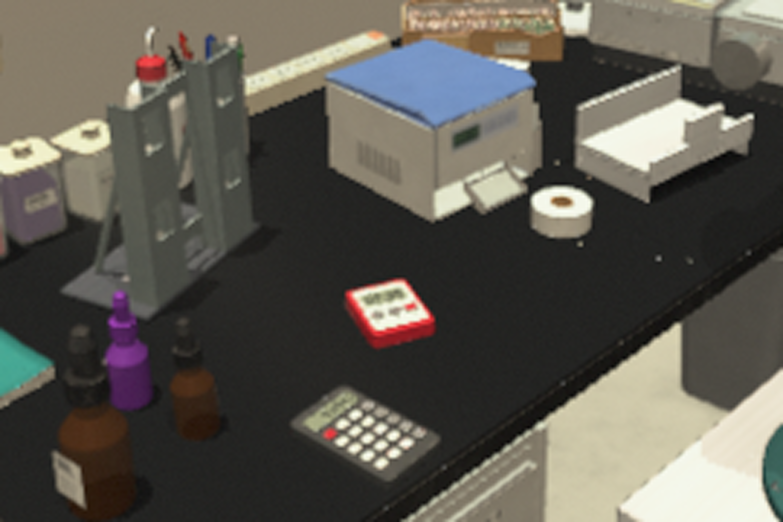

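```bash
cat >> h.py <<'E'
def pose(x,y,yawdeg,z=0):
    a=np.radians(yawdeg);return np.array([[np.cos(a),-np.sin(a),0],[np.sin(a),np.cos(a),0],[0,0,1]]),np.array([x,y,z])
def box(x0,x1,y0,y1,z0,z1):
    c=np.array([[x,y,z] for x in(x0,x1) for y in(y0,y1) for z in(z0,z1)])/1000.
    e=[(i,j) for i in range(8) for j in range(i) if bin(i^j).count("1")==1]; return c,e
SHELF=[box(-55,55,-85,85,30,35),box(-55,-49,-85,85,30,50),box(49,55,-85,85,0,76),box(-56,-46,-28,28,50,80),box(55,71,-65,-45,56,64),box(55,71,45,65,56,64)]
RACK=[box(0,5,-80,-30,0,211),box(0,5,30,80,0,211)]+[box(0,5,y-13,y+13,z,z+38) for y in(-55,55) for z in(71,161)]
def draw(img,p,boxes,P,col=(0,255,0),crop=(0,480,0,640),f=1):
    r0,r1,c0,c1=crop
    R,t=P
    for c,e in boxes:
        q=(proj(p,c@R.T+t)-[c0,r0])*f
        for i,j in e: cv2.line(img,tuple(int(v*16) for v in q[i]),tuple(int(v*16) for v in q[j]),col,1,cv2.LINE_AA,4)
def view(p,items,crop,f,fn):
    r0,r1,c0,c1=crop
    im=cv2.resize(p["img"][r0:r1,c0:c1],None,fx=f,fy=f,interpolation=cv2.INTER_CUBIC)
    for b,P,col in items: draw(im,p,b,P,col,crop,f)
    cv2.imwrite(fn,im)
E
python3 - <<'E'
from h import *
np.set_printoptions(precision=4,suppress=True)
S=imaging.snapshot("scene");T=imaging.snapshot("top")
import pickle; pickle.dump((S,T),open("ST.pkl","wb"))
W=imaging.snapshot("wrist"); s=manip.read_state()
print("cam in tool",s["eef_rot"].T@(-W["R"].T@W["t"]-s["tcp_pos"]), (W["R"]@s["eef_rot"]))
ps=pose(.444,-.3165,-3); pr=pose(.622,.180,17)
im=[(SHELF,ps,(0,0,255)),(RACK,pr,(0,255,0))]
view(S,im,(200,320,210,270),8 if 0 else 5,"pics/o1.png")
view(T,im,(160,230,230,320),8,"pics/o2.png")
view(T,im,(230,300,400,480),8,"pics/o3.png")
view(S,im,(215,275,380,460),8,"pics/o4.png")
E
```

```text
cam in tool [ 0.0002 -0.0724 -0.1701] [[ 1.      0.0001  0.0012]
 [ 0.0002  0.9669 -0.2552]
 [-0.0012  0.2552  0.9669]]
```

View pics/o1.png

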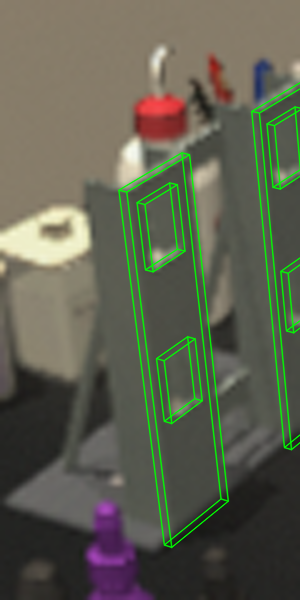

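View pics/o2.png

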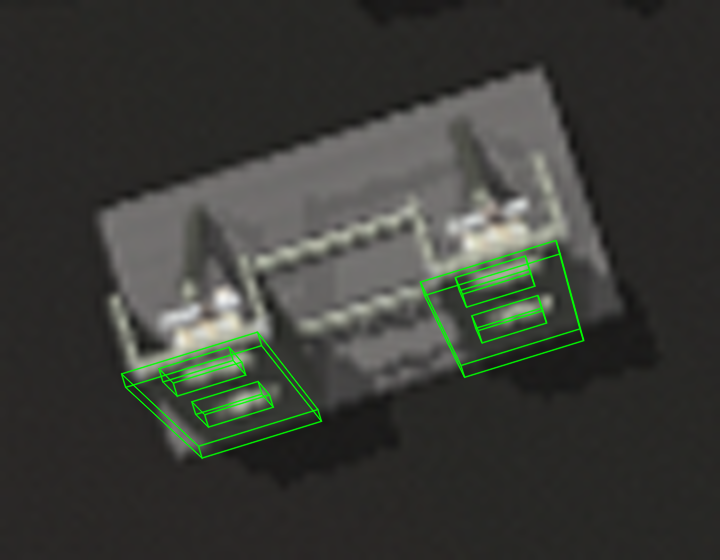

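View pics/o3.png

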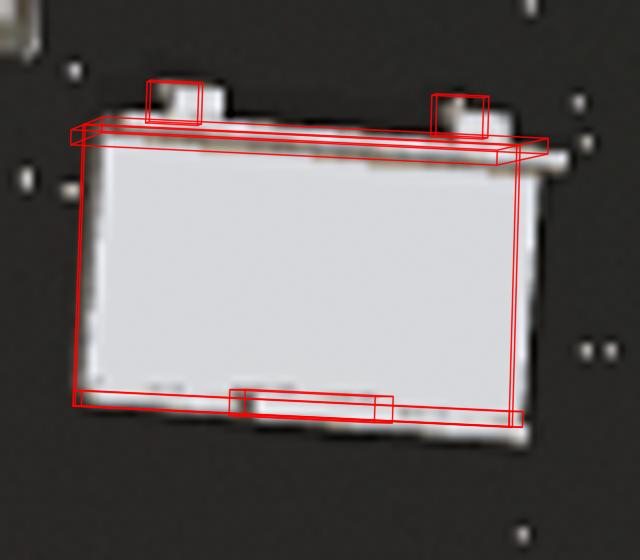

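View pics/o4.png

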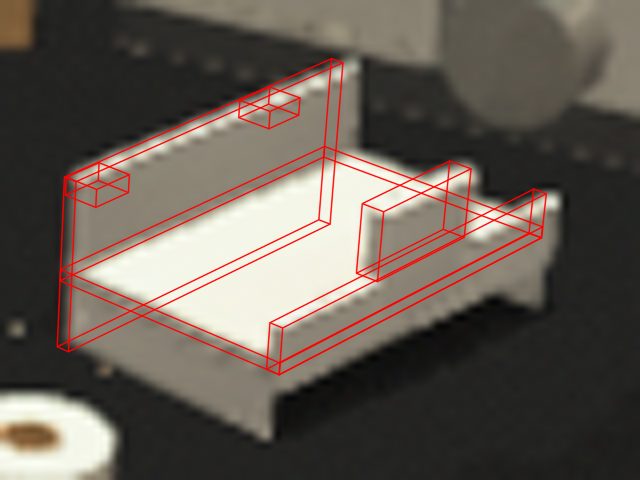

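Both overlays are only a few mm off: the shelf needs about -7 mm in y. I'll go over the shelf for a wrist view and keep clear of the instrument on the right.

```bash
python3 -m pendant '[{"delta_pos":[-1.3,-0.6,0],"spin":-1,"fingers":60},{"delta_pos":[-2.7,-1.2,0],"spin":-2.2,"fingers":60},{"delta_pos":[-4.1,-1.8,0],"spin":-3.4,"fingers":60},{"delta_pos":[-5.34,-2.5,0],"spin":-4.6,"fingers":60},{"delta_pos":[-5.34,-3.7,0],"spin":-5.8,"fingers":60},{"delta_pos":[-5.3,-5,0.1],"spin":-7,"fingers":60},{"delta_pos":[-5.2,-6.2,0.3],"spin":-8.2,"fingers":60},{"delta_pos":[-5.18,-7.32,0.35],"spin":-9.15,"fingers":60},{"delta_pos":[-5.18,-7.32,0.35],"spin":-9.15,"fingers":60},{"delta_pos":[-5.18,-7.32,0.35],"spin":-9.15,"fingers":60}]'
python3 - <<'E'
from h import *
np.set_printoptions(precision=4,suppress=True)
W=imaging.snapshot("wrist"); s=manip.read_state(); print(s["tcp_pos"],s["eef_rot"],s["joint_pos"])
import pickle; pickle.dump(W,open("W1.pkl","wb"))
cv2.imwrite("pics/w1.png",W["img"])
for l,z in (("shelf_pull",.06),("shelf_tabs",.056),("shelf",0)):
    for r in pinpoint(l,W)[:3]: print(l,r["conf"],r["xy"],atz(W,r["xy"],z))
ps=pose(.441,-.3235,-3)
view(W,[(SHELF,ps,(0,0,255))],(0,480,0,640),1.25,"pics/w1o.png")
E
```

```text
clock: 3.15
tcp_pos: [0.389, -0.3605, 0.2004]
eef_rot: [[0.999, -0.054, -0.001], [-0.054, -0.999, 0.0], [-0.001, 0.0, -1.0]]
ft_force: [0.3, -0.5, -0.4]
finger_gap: 0.654
[ 0.3886 -0.3609  0.2005] [[ 0.9985 -0.0549 -0.001 ]
 [-0.0549 -0.9985 -0.0003]
 [-0.001   0.0004 -1.    ]] [ 57.9839  18.1896 -22.4778 108.2075   8.4142  55.232   28.5542]
shelf_pull 0.77 [321.1, 182.3] [ 0.3934 -0.3178  0.06  ]
shelf_tabs 0.84 [438.2, 180.1] [ 0.498  -0.3219  0.056 ]
shelf_tabs 0.67 [370.7, 176.2] [ 0.4378 -0.3152  0.056 ]
shelf 0.78 [369.5, 174.2] [ 0.4444 -0.3177  0.    ]
```

View pics/w1o.png

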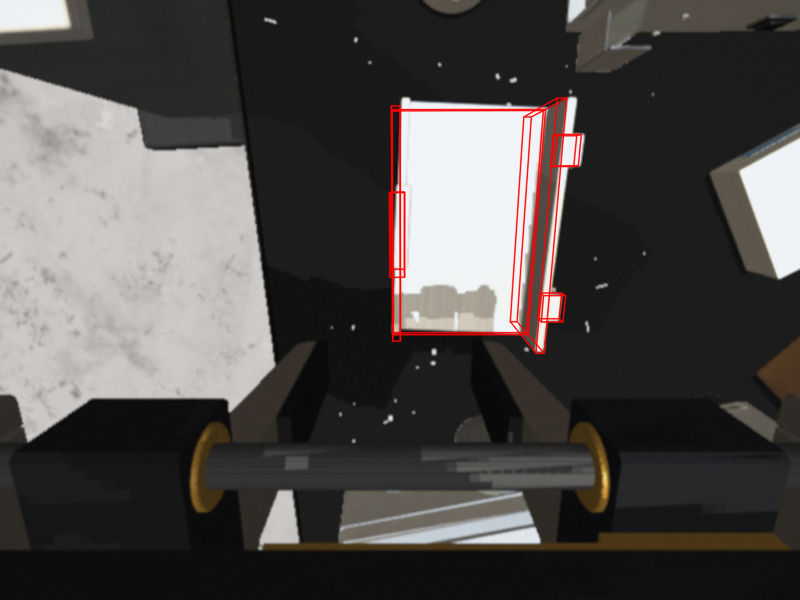

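```bash
sed -i 's/q=(proj(p,c@R.T+t)-\[c0,r0\])\*f/q=(proj(p,c@R.T+t)-[c0-.5,r0-.5])*f-.5/' h.py
python3 - <<'E'
from h import *
import pickle
W=pickle.load(open("W1.pkl","rb"))
for i,(x,y,a) in enumerate([(.444,-.319,-4.5)]):
    view(W,[],(70,290,305,475),3.5/1.35,"pics/w1a.png")
    view(W,[(SHELF,pose(x,y,a),(0,0,255))],(70,290,305,475),3.5/1.35,"pics/w1b.png")
a=cv2.imread("pics/w1a.png");b=cv2.imread("pics/w1b.png");cv2.imwrite("pics/w1ab.png",cv2.resize(np.hstack([a,b]),None,fx=.88,fy=.88))
E
```

```text
(no output)
```

View pics/w1ab.png

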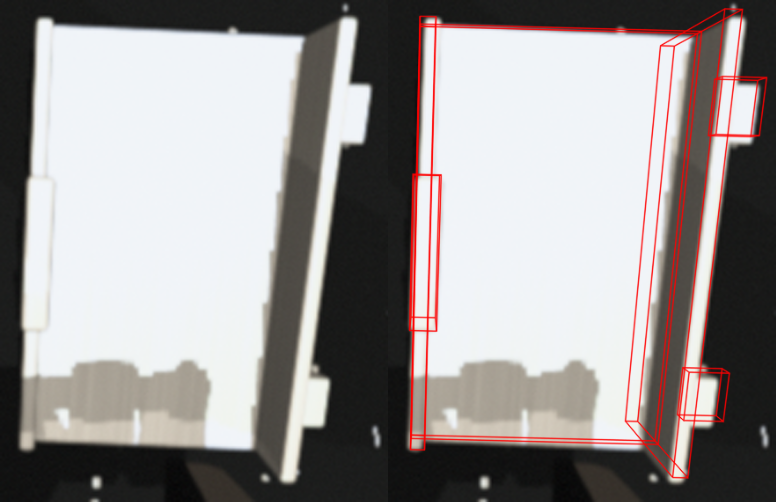

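```bash
cat > fit.py <<'E'
from h import *
from scipy.optimize import least_squares
def fit(p,pts,s,off,x0,tilt=False,z=0):
    X=np.array([q[0] for q in pts])/1000.; u=np.array([q[1] for q in pts],float); u=(u+.5)/s-.5+np.array(off)
    def f(v):
        R,t=pose(v[0],v[1],v[2],z); return (proj(p,X@R.T+t)-u).ravel()
    r=least_squares(f,x0,loss="soft_l1",x_scale=[.01,.01,1]); print(r.x.round(4)); print(r.fun.reshape(-1,2).round(1).tolist()); return r.x
E
python3 - <<'E'
from fit import *
import pickle
W=pickle.load(open("W1.pkl","rb"))
pts=[((-55,85,50),(36,19)),((-55,-85,50),(20,449)),((-49,-85,50),(34,449)),((-49,85,50),(53,19)),
((49,85,76),(341,18)),((55,85,76),(357,17)),((49,-85,76),(281,481)),((55,-85,76),(296,481)),
((-56,28,80),(27,178)),((-46,28,80),(53,179)),((-46,-28,80),(47,330)),((-56,-28,80),(21,329)),
((71,65,64),(370,85)),((71,45,64),(363,143)),((71,-45,64),(329,377)),((71,-65,64),(325,426))]
v=fit(W,pts,2.593*.88,(305,70),[.444,-.319,-4])
v2=fit(W,pts,2.593*.88,(305,70),[.444,-.319,-4],z=.002)
R,t=pose(*v);print("pull",R@[-.051,0,.06]+t)
s=manip.read_state()
d=R@[-.051,0,.0]+t+[0,0,.0413]-s["tcp_pos"]; print("delta tool units",s["eef_rot"].T@d/.04, np.degrees(np.arctan2(s["eef_rot"][1,0],s["eef_rot"][0,0])))
S,T=pickle.load(open("ST.pkl","rb"))
view(T,[(SHELF,pose(*v),(0,0,255))],(230,300,400,480),8,"pics/o3.png")
E
```

```text
[ 0.4439 -0.3204 -5.4139]
[[-0.4, -0.7], [-0.6, 0.6], [-0.5, 0.8], [-0.8, -0.3], [-0.6, -1.1], [0.0, -0.3], [-0.4, 0.5], [-0.3, 0.8], [-0.6, -1.1], [0.4, -1.0], [-0.1, 1.1], [-0.5, 1.1], [4.4, -0.1], [3.9, -0.2], [4.1, 0.9], [2.8, 0.5]]
[ 0.4436 -0.3204 -5.4052]
[[-0.8, -1.1], [-0.9, 1.3], [-0.8, 1.5], [-1.1, -0.8], [-0.1, -1.5], [0.6, -0.8], [-0.0, 1.4], [0.1, 1.6], [-1.0, -1.1], [0.0, -1.0], [-0.4, 1.6], [-0.9, 1.6], [5.1, -0.3], [4.5, -0.3], [4.6, 1.5], [3.3, 1.1]]
pull [ 0.39311912 -0.31562034  0.06      ]
delta tool units [ 0.04838016 -1.14123867  3.98621376] -3.1449822044633367
```

View pics/o3.png

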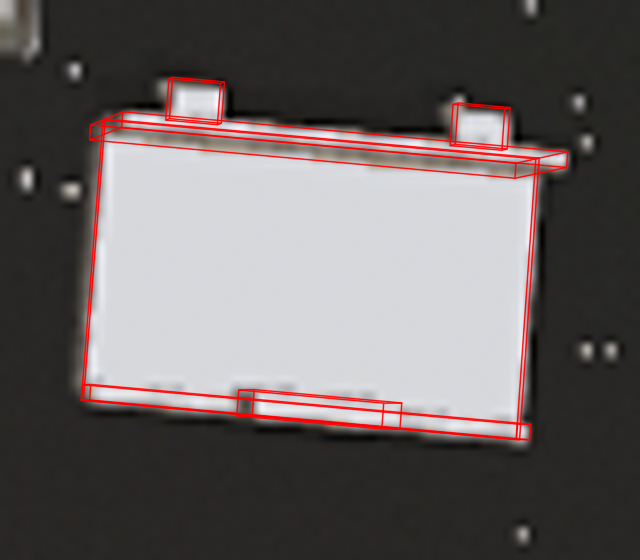

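The fit agrees across both cameras: shelf at (0.444, -0.320), yaw -5.4°. I'll take a quick look at the rack with the wrist camera before picking the shelf up.

```bash
python3 -m pendant '[{"delta_pos":[0.1,-1.2,-1],"spin":0,"fingers":50},{"delta_pos":[0.3,-2.7,-2],"spin":0,"fingers":50},{"delta_pos":[0.6,-4.2,-2],"spin":0,"fingers":50},{"delta_pos":[0.9,-5.7,-2],"spin":0,"fingers":50},{"delta_pos":[1.2,-7.2,-2],"spin":0,"fingers":50},{"delta_pos":[1.5,-8.7,-2],"spin":0,"fingers":50},{"delta_pos":[1.8,-10.2,-2],"spin":0,"fingers":50},{"delta_pos":[2.1,-11.5,-2],"spin":0,"fingers":50},{"delta_pos":[2.1,-11.5,-2],"spin":0,"fingers":50},{"delta_pos":[2.1,-11.5,-2],"spin":0,"fingers":50}]'
python3 - <<'E'
from h import *
np.set_printoptions(precision=4,suppress=True)
W=imaging.snapshot("wrist"); s=manip.read_state(); print(s["tcp_pos"],s["joint_pos"])
import pickle; pickle.dump(W,open("W2.pkl","wb"))
for l,z in (("rack_upper",.161),("rack",.0),("rack_catch",.17),("bottle",0)):
    for r in pinpoint(l,W)[:3]: print(l,r["conf"],r["xy"],atz(W,r["xy"],z))
view(W,[(RACK,pose(.622,.180,17),(0,0,255))],(0,480,0,640),1.25,"pics/w2o.png")
E
```

```text
clock: 4.6
tcp_pos: [0.4977, 0.0936, 0.2804]
eef_rot: [[0.999, -0.054, -0.0], [-0.054, -0.999, -0.001], [-0.0, 0.001, -1.0]]
ft_force: [-0.3, -0.7, -0.3]
finger_gap: 0.542
[0.4978 0.0929 0.2804] [ 22.5037  13.9254 -42.646  105.119   10.4327  64.9567 -26.9077]
rack_upper 0.69 [478.6, 123.5] [0.6289 0.1774 0.161 ]
rack 0.97 [422.8, 132.9] [0.6308 0.1769 0.    ]
rack_catch 0.87 [494.5, 114.4] [0.6366 0.183  0.17  ]
rack_catch 0.58 [279.5, 197.8] [0.468  0.1283 0.17  ]
rack_catch 0.2 [424.5, 135.9] [0.5838 0.1701 0.17  ]
bottle 0.72 [260.2, 11.9] [0.4425 0.3194 0.    ]
```

View pics/w2o.png

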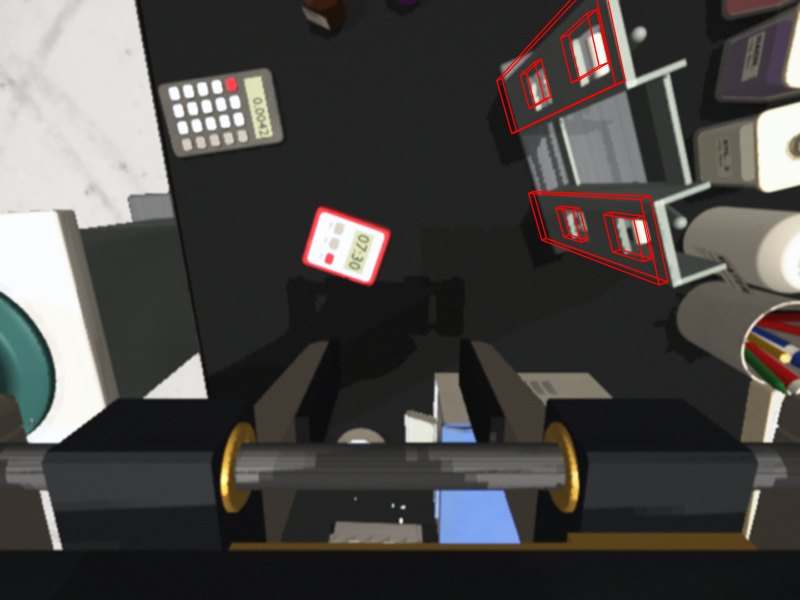

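Run:
```python
from h import *
import pickle
W=pickle.load(open("W2.pkl","rb"))
view(W,[],(0,120,390,550),5,"pics/w2a.png")
view(W,[],(120,240,410,570),5,"pics/w2b.png")
```

```text
(no output)
```

View pics/w2a.png

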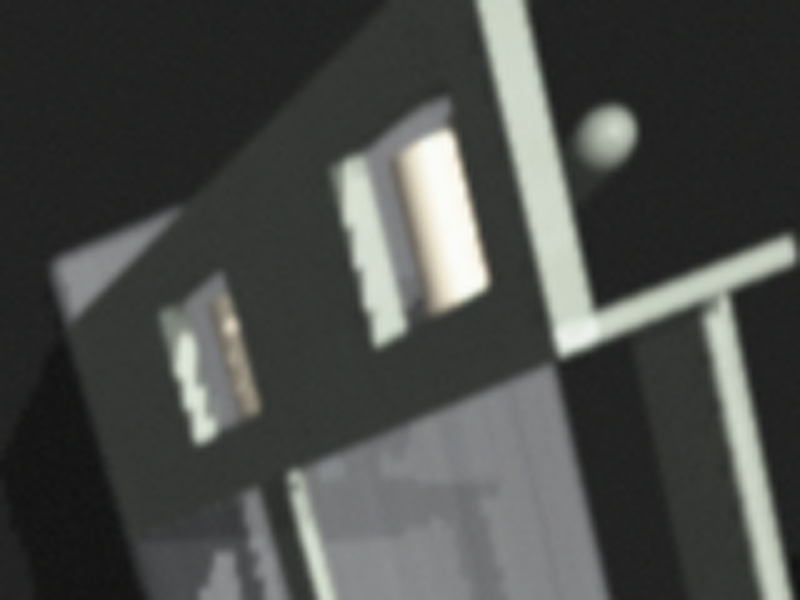

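View pics/w2b.png

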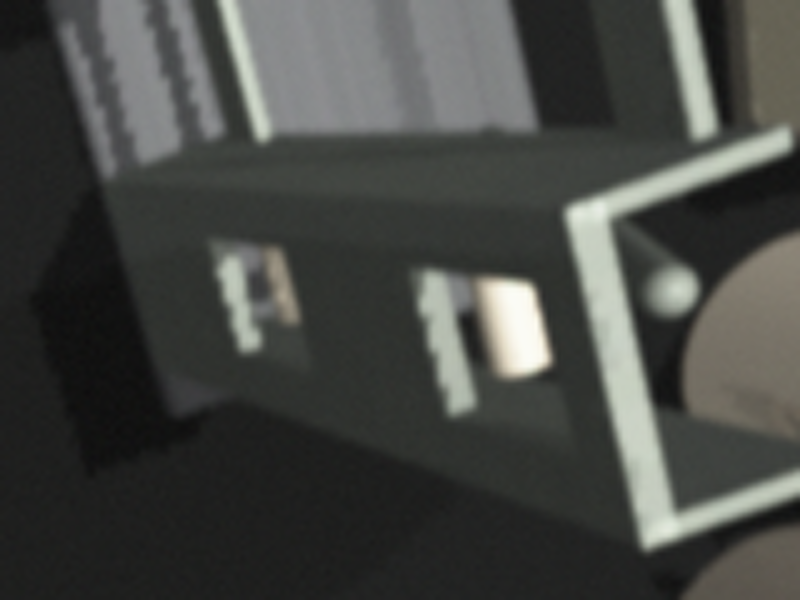

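Run:
```python
from fit import *
import pickle
W=pickle.load(open("W2.pkl","rb"))
a=[((0,30,211),(558,357)),((0,68,161),(331,168)),((0,42,161),(374,349)),((0,68,199),(449,96)),((0,42,199),(490,290)),((0,68,71),(160,310)),((0,42,71),(195,447)),((0,68,109),(222,272)),((0,42,109),(260,412))]
b=[((0,-30,211),(567,212)),((0,-80,211),(645,550)),((0,-42,161),(411,268)),((0,-68,161),(450,416)),((0,-42,199),(540,283)),((0,-68,199),(580,455)),((0,-42,71),(209,241)),((0,-68,71),(243,353)),((0,-42,109),(285,247)),((0,-68,109),(312,368))]
pts=a+[(X,(u+20*5,v+120*5)) for X,(u,v) in b]
v=fit(W,pts,5,(390,0),[.622,.18,17])
S,T=pickle.load(open("ST.pkl","rb"))
I=[(RACK,pose(*v),(0,255,0))]
view(W,I,(0,240,390,570),2.5,"pics/f1.png");view(S,I,(205,315,210,290),5,"pics/f2.png");view(T,I,(160,230,230,320),6,"pics/f3.png")
m=[cv2.imread(f"pics/f{i}.png") for i in(2,3)]
h=max(i.shape[0] for i in m); m=[cv2.copyMakeBorder(i,0,h-i.shape[0],0,0,0) for i in m]; o=np.hstack(m); cv2.imwrite("pics/f.png",cv2.resize(o,(800,int(o.shape[0]*800/o.shape[1]))))
```

```text
[ 0.629   0.1776 18.2219]
[[0.5, 0.0], [-0.3, 0.4], [0.3, -0.2], [-1.5, -4.2], [0.4, -1.2], [-0.2, 0.9], [0.3, -0.2], [-0.6, -1.7], [0.0, -0.2], [0.0, -0.2], [0.4, -0.1], [0.1, 0.4], [-0.1, 0.2], [-0.3, 1.1], [-0.1, 0.3], [0.2, -0.1], [-0.0, 0.3], [-0.5, 0.8], [1.1, 1.8]]
```

View pics/f.png

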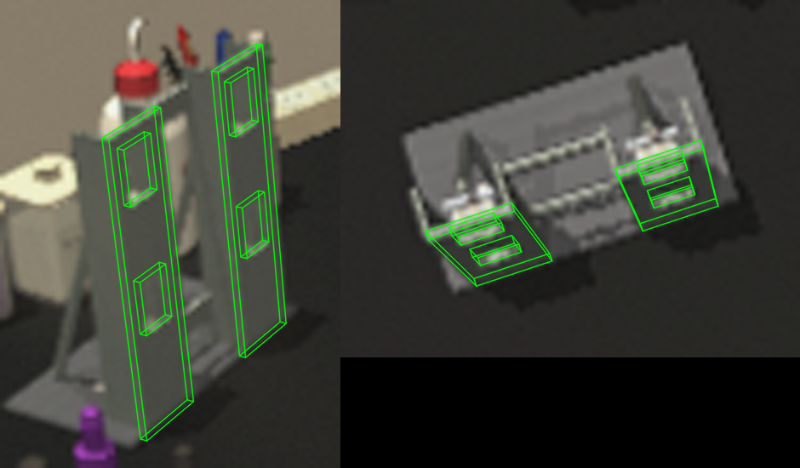

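View pics/f1.png

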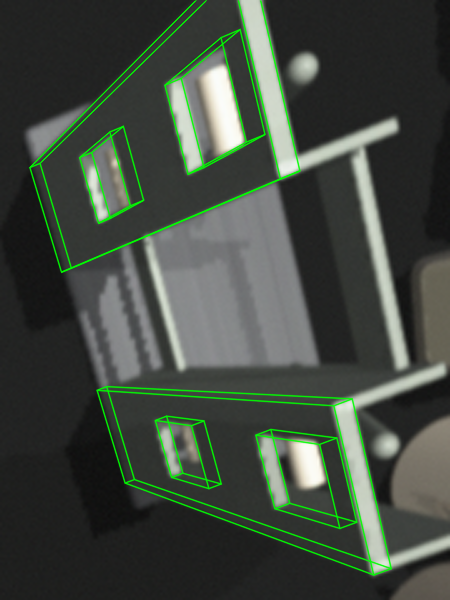

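The rack fit sits on the image edges in all three views: (0.629, 0.1776), yaw 18.2°. Next I'll return to the shelf's pull.

```bash
python3 -m pendant '[{"delta_pos":[-0.2,1,0],"spin":0,"fingers":40},{"delta_pos":[-0.4,2.4,0],"spin":0,"fingers":40},{"delta_pos":[-0.7,3.9,0],"spin":0.1,"fingers":40},{"delta_pos":[-1,5.4,0],"spin":0.2,"fingers":40},{"delta_pos":[-1.3,6.9,0.6],"spin":0.28,"fingers":40},{"delta_pos":[-1.6,8.4,1.5],"spin":0.28,"fingers":40},{"delta_pos":[-1.9,9.6,2.6],"spin":0.28,"fingers":40},{"delta_pos":[-2.05,10.34,3.6],"spin":0.28,"fingers":40},{"delta_pos":[-2.05,10.34,4.0],"spin":0.28,"fingers":40},{"delta_pos":[-2.05,10.34,4.0],"spin":0.28,"fingers":40}]'
python3 - <<'E'
from h import *
np.set_printoptions(precision=4,suppress=True)
s=manip.read_state(); W=imaging.snapshot("wrist")
R,t=pose(.4439,-.3204,-5.41)
d=R@[-.051,0,.0]+t+[0,0,.0413]-s["tcp_pos"]; print("delta tool units",s["eef_rot"].T@d/.04, np.degrees(np.arctan2(s["eef_rot"][1,0],s["eef_rot"][0,0])))
view(W,[(SHELF,(R,t),(0,0,255))],(0,480,0,640),1.25,"pics/w3.png")
E
```

```text
clock: 6.1
tcp_pos: [0.3937, -0.3132, 0.1197]
eef_rot: [[0.996, -0.092, -0.002], [-0.092, -0.996, 0.002], [-0.002, -0.002, -1.0]]
ft_force: [0.2, -0.6, 1.2]
finger_gap: 0.442
delta tool units [-0.0052  0.0645  1.9603] -5.275428992378425
```

View pics/w3.png

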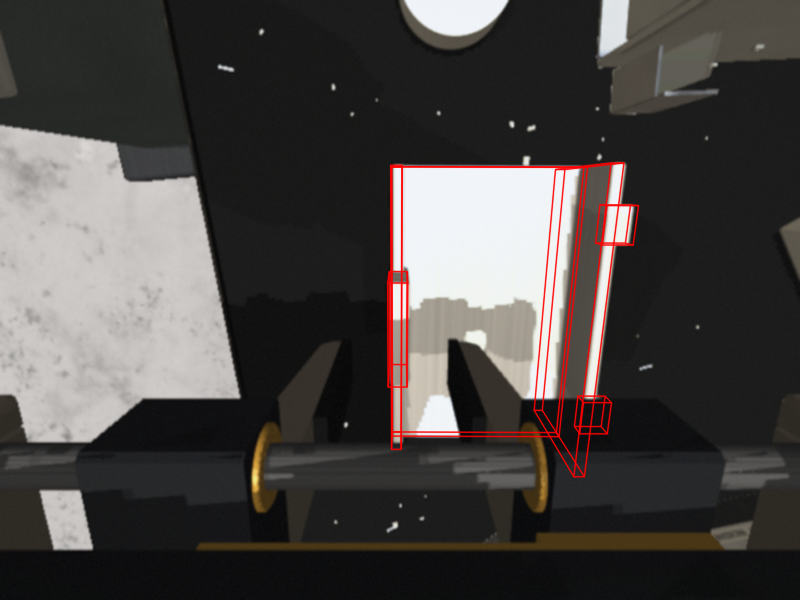

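```bash
python3 -m pendant '[{"delta_pos":[0,0.03,0.5],"spin":0,"fingers":40},{"delta_pos":[0,0.03,1.2],"spin":0,"fingers":40},{"delta_pos":[0,0.03,1.7],"spin":0,"fingers":40},{"delta_pos":[0,0.03,1.94],"spin":0,"fingers":40},{"delta_pos":[0,0.03,1.94],"spin":0,"fingers":40},{"delta_pos":[0,0.03,1.94],"spin":0,"fingers":25},{"delta_pos":[0,0.03,1.94],"spin":0,"fingers":5},{"delta_pos":[0,0.03,1.94],"spin":0,"fingers":5},{"delta_pos":[0,0.03,1.94],"spin":0,"fingers":5},{"delta_pos":[0,0.03,1.94],"spin":0,"fingers":5}]' 55
```

```text
clock: 7.4
tcp_pos: [0.3942, -0.3154, 0.0433]
eef_rot: [[0.996, -0.092, -0.0], [-0.092, -0.996, -0.0], [-0.0, 0.0, -1.0]]
ft_force: [-2.2, 0.7, 6.0]
finger_gap: 0.101
```

```bash
python3 -m pendant '[{"delta_pos":[0,0,-0.3],"spin":0,"fingers":5},{"delta_pos":[0,0,-1],"spin":0,"fingers":5},{"delta_pos":[0,0,-2],"spin":0,"fingers":5},{"delta_pos":[0,0,-3],"spin":0,"fingers":5},{"delta_pos":[0,0,-4],"spin":0,"fingers":5},{"delta_pos":[0,0,-4.5],"spin":0,"fingers":5},{"delta_pos":[0,0,-4.5],"spin":0,"fingers":5},{"delta_pos":[0,0,-4.5],"spin":0,"fingers":5}]'
cat >> fit.py <<'E'
def fit6(p,pts,s,off,x0):
    from scipy.spatial.transform import Rotation as Ro
    X=np.array([q[0] for q in pts])/1000.; u=np.array([q[1] for q in pts],float); u=(u+.5)/s-.5+np.array(off)
    def f(v):
        R=Ro.from_euler("ZYX",v[3:],degrees=True).as_matrix(); return (proj(p,X@R.T+v[:3])-u).ravel()
    r=least_squares(f,x0,loss="soft_l1",x_scale=[.01,.01,.01,1,1,1]); print(r.x.round(4)); print(r.fun.reshape(-1,2).round(1).tolist()); return r.x
E
python3 - <<'E'
from h import *
import pickle
np.set_printoptions(precision=4,suppress=True)
s=manip.read_state(); W=imaging.snapshot("wrist");pickle.dump(W,open("W4.pkl","wb"))
print(s["tcp_pos"],s["eef_rot"],s["ft_force"],s["ft_torque"])
R,t=pose(.4439,-.3204,-5.41,s["tcp_pos"][2]-.0433)
view(W,[(SHELF,(R,t),(0,0,255))],(0,480,0,640),1.25,"pics/w4.png")
view(W,[],(130,380,300,500),2.4,"pics/w4z.png")
S=imaging.snapshot("scene");view(S,[(SHELF,(R,t),(0,0,255))],(140,290,340,480),5,"pics/s4.png")
E
```

```text
clock: 8.4
tcp_pos: [0.3936, -0.3147, 0.222]
eef_rot: [[0.996, -0.091, -0.001], [-0.091, -0.996, 0.001], [-0.001, -0.001, -1.0]]
ft_force: [-0.0, -0.1, -1.7]
finger_gap: 0.104
[ 0.3936 -0.3147  0.222 ] [[ 0.9958 -0.0913 -0.0014]
 [-0.0913 -0.9958  0.001 ]
 [-0.0015 -0.0009 -1.    ]] [-0.0235 -0.0655 -1.6699] [-0.0757  0.0605  0.0253]
```

View pics/w4.png

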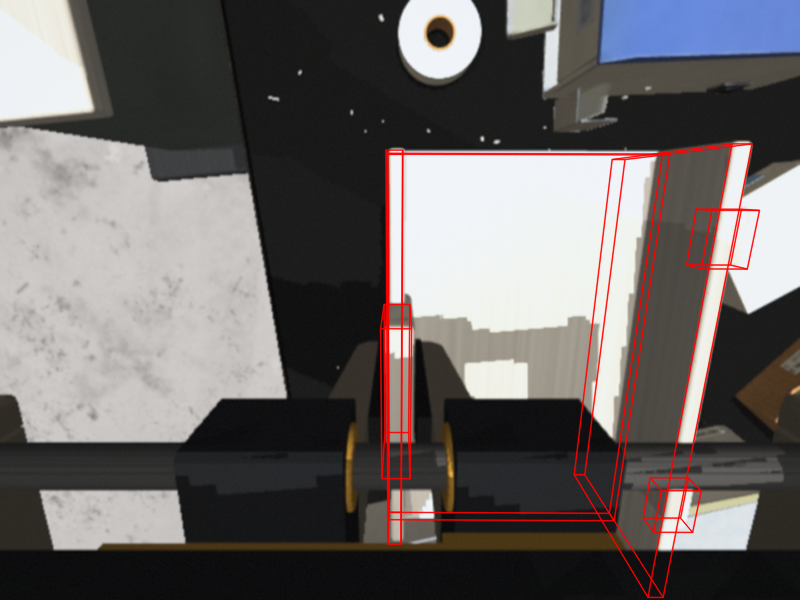

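View pics/s4.png

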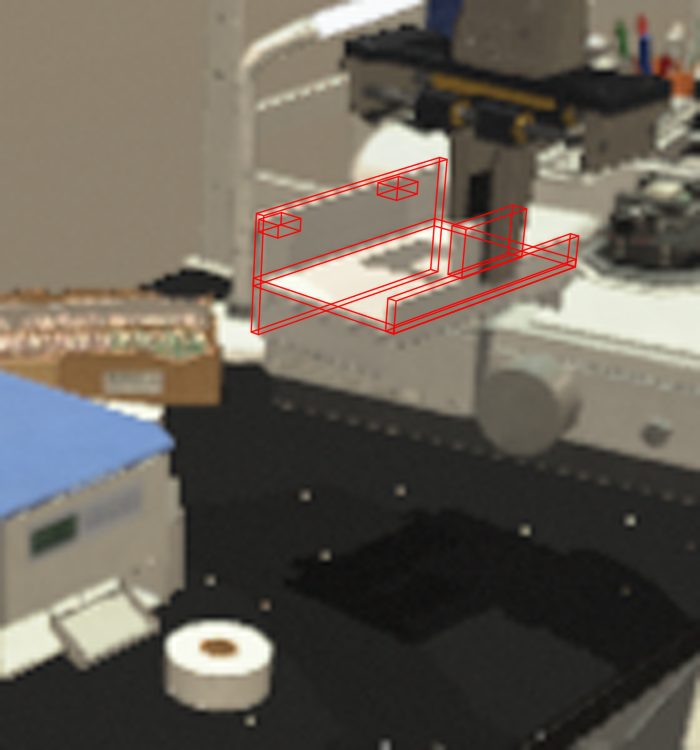

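View pics/w4z.png

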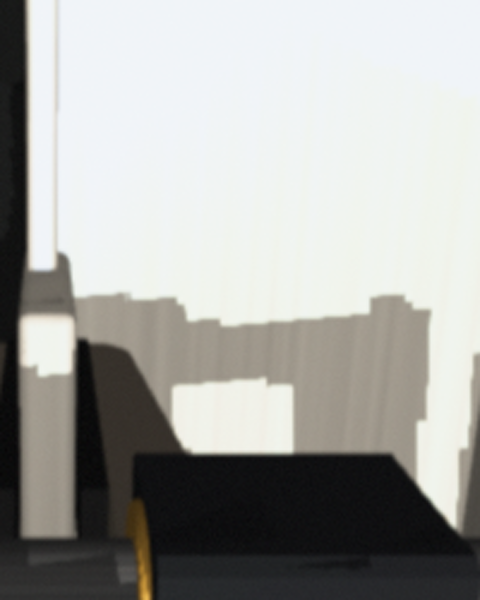

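```bash
python3 -m pendant '[{"delta_pos":[-0.05,-0.5,0],"spin":0,"fingers":5},{"delta_pos":[-0.2,-1.7,0],"spin":0,"fingers":5},{"delta_pos":[-0.35,-3,0],"spin":0,"fingers":5},{"delta_pos":[-0.45,-4.3,0],"spin":-0.3,"fingers":5},{"delta_pos":[-0.4,-5.7,0],"spin":-0.8,"fingers":5},{"delta_pos":[-0.2,-7.1,0],"spin":-1.3,"fingers":5},{"delta_pos":[0.2,-8.5,0],"spin":-1.8,"fingers":5},{"delta_pos":[0.7,-9.8,0],"spin":-2.3,"fingers":5},{"delta_pos":[1.2,-10.9,0],"spin":-2.8,"fingers":5},{"delta_pos":[1.39,-11.37,0],"spin":-2.95,"fingers":5}]'
python3 -m pendant '[{"delta_pos":[0,0,0],"spin":0,"fingers":5},{"delta_pos":[0,0,0],"spin":0,"fingers":5}]'
cat > tgt.py <<'E'
from h import *
import sys
np.set_printoptions(precision=4,suppress=True)
RK=(.629,.1776,18.22)
def delta(sx,sz,sy=0,dyaw=.17,off=(-.0506,.0009,.0433)):
    s=manip.read_state(); R,t=pose(*RK); tg=R@np.array([sx+off[0],sy+off[1],sz+off[2]])+t
    yaw=np.degrees(np.arctan2(s["eef_rot"][1,0],s["eef_rot"][0,0]))
    print("tcp",s["tcp_pos"],"yaw",yaw,"target",tg,"units",s["eef_rot"].T@(tg-s["tcp_pos"])/.04,"spin",-(RK[2]+dyaw-yaw)/8,"f",s["ft_force"])
E
python3 - <<'E'
from tgt import *
import pickle
delta(-.095,.130)
s=manip.read_state()
W=imaging.snapshot("wrist");pickle.dump(W,open("W5.pkl","wb"))
RT=s["eef_rot"]; yaw=np.degrees(np.arctan2(RT[1,0],RT[0,0]))-.17
R,_=pose(0,0,yaw); t=s["tcp_pos"]-R@np.array([-.0506,.0009,.0433])
view(W,[(SHELF,(R,t),(0,0,255)),(RACK,pose(*RK),(0,255,0))],(0,480,0,640),1.25,"pics/w5.png")
S=imaging.snapshot("scene");view(S,[(SHELF,(R,t),(0,0,255)),(RACK,pose(*RK),(0,255,0))],(170,320,200,360),4.9,"pics/s5.png")
E
```

```text
clock: 9.75
tcp_pos: [0.4904, 0.1368, 0.2225]
eef_rot: [[0.947, 0.32, -0.001], [0.32, -0.947, 0.002], [-0.001, -0.002, -1.0]]
ft_force: [-0.1, 0.0, -1.8]
finger_gap: 0.107
clock: 10.0
tcp_pos: [0.4901, 0.1321, 0.2225]
eef_rot: [[0.949, 0.315, -0.001], [0.315, -0.949, -0.001], [-0.002, 0.001, -1.0]]
ft_force: [0.3, 0.1, -1.3]
finger_gap: 0.105
tcp [0.4901 0.1321 0.2225] yaw 18.33565874739381 target [0.4904 0.1329 0.1733] units [ 0.0168 -0.018   1.2294] spin -0.006792656575773659 f [ 0.3381  0.097  -1.3305]
```

View pics/w5.png

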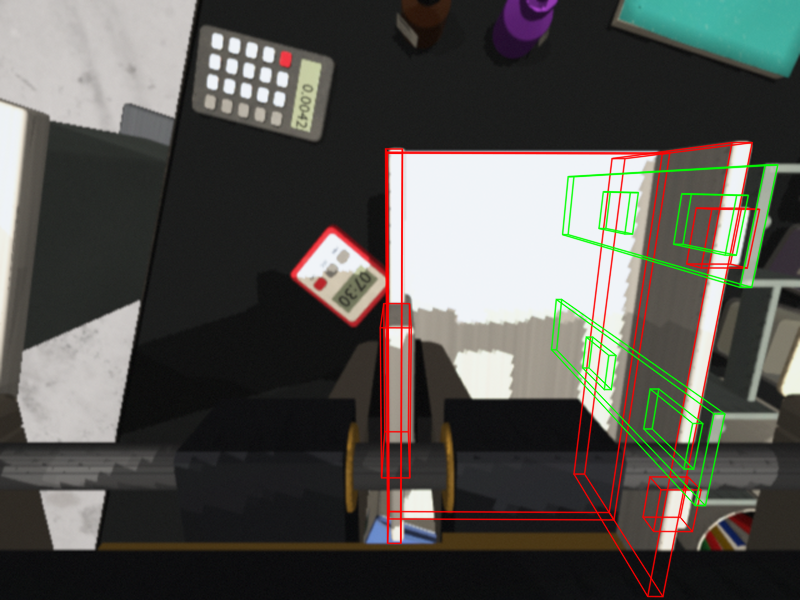

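View pics/s5.png

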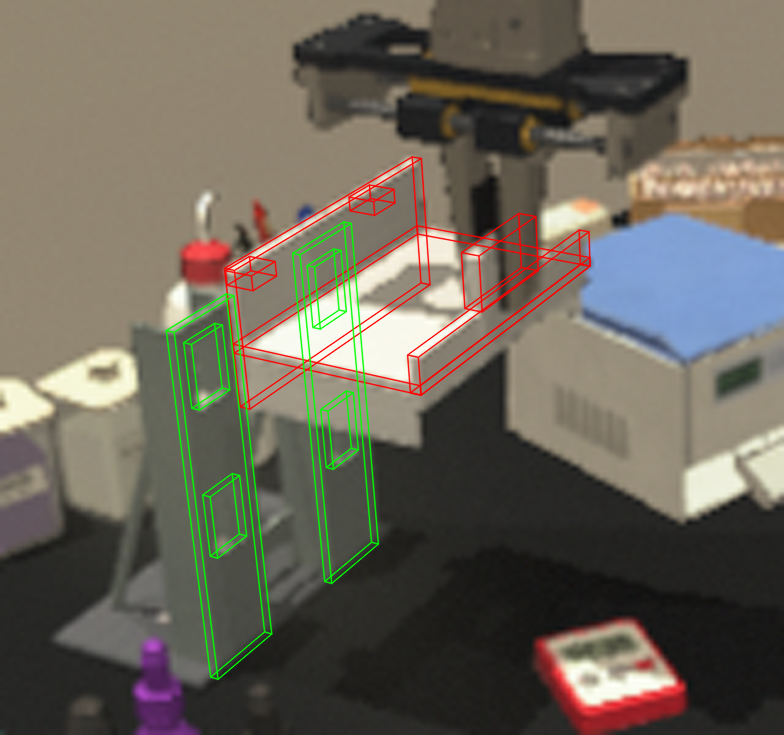

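```bash
python3 -m pendant '[{"delta_pos":[0.02,-0.02,0.6],"spin":0,"fingers":5},{"delta_pos":[0.02,-0.02,1.1],"spin":0,"fingers":5},{"delta_pos":[0.02,-0.02,1.23],"spin":0,"fingers":5},{"delta_pos":[0.3,-0.02,1.23],"spin":0,"fingers":5},{"delta_pos":[0.5,-0.02,1.23],"spin":0,"fingers":5},{"delta_pos":[0.5,-0.02,1.23],"spin":0,"fingers":5},{"delta_pos":[0.5,-0.02,1.23],"spin":0,"fingers":5}]'
python3 - <<'E'
from tgt import *
delta(-.055,.130)
s=manip.read_state()
RT=s["eef_rot"]; yaw=np.degrees(np.arctan2(RT[1,0],RT[0,0]))-.17
R,_=pose(0,0,yaw); t=s["tcp_pos"]-R@np.array([-.0506,.0009,.0433])
W=imaging.snapshot("wrist")
view(W,[(SHELF,(R,t),(0,0,255)),(RACK,pose(*RK),(0,255,0))],(100,440,380,640),2.3,"pics/w6.png")
S=imaging.snapshot("scene");view(S,[],(170,320,200,360),4.9,"pics/s6.png")
E
```

```text
clock: 10.98
tcp_pos: [0.5099, 0.1398, 0.1739]
eef_rot: [[0.949, 0.315, 0.0], [0.315, -0.949, -0.0], [0.0, 0.0, -1.0]]
ft_force: [-0.6, 0.4, -1.4]
finger_gap: 0.102
tcp [0.5099 0.1398 0.1739] yaw 18.366036277894334 target [0.5284 0.1454 0.1733] units [0.4833 0.0116 0.0155] spin -0.0029954652632082635 f [-0.6439  0.3912 -1.4413]
```

View pics/w6.png

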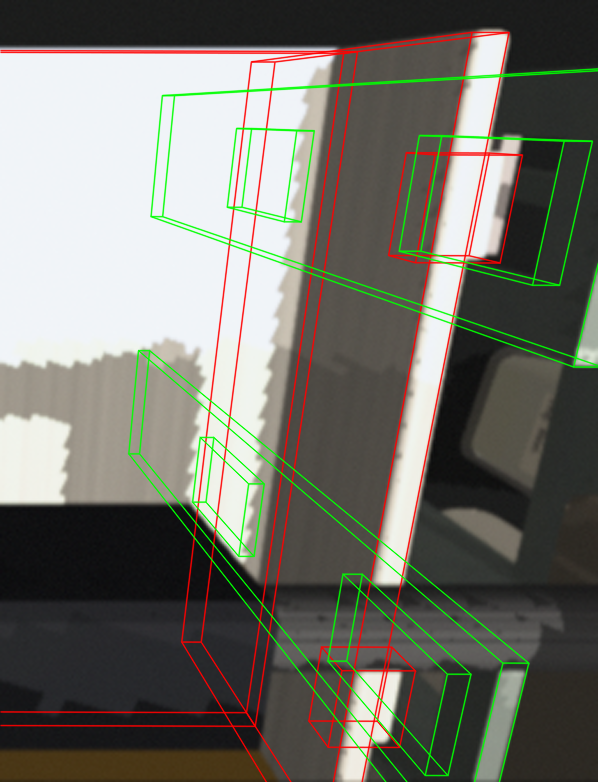

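View pics/s6.png

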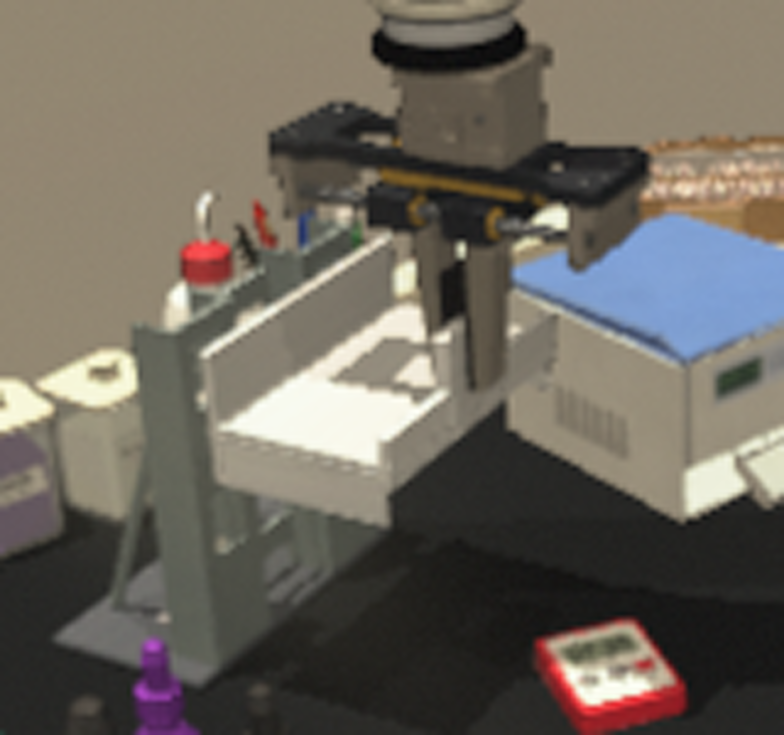

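```bash
python3 -m pendant '[{"delta_pos":[0.15,0,0],"spin":0,"fingers":5},{"delta_pos":[0.3,0.01,0],"spin":0,"fingers":5},{"delta_pos":[0.4,0.01,0],"spin":0,"fingers":5},{"delta_pos":[0.48,0.01,0],"spin":0,"fingers":5},{"delta_pos":[0.48,0.01,0],"spin":0,"fingers":5}]'
```

```text
clock: 11.7
tcp_pos: [0.5272, 0.145, 0.1731]
eef_rot: [[0.949, 0.315, -0.003], [0.314, -0.949, -0.001], [-0.003, -0.0, -1.0]]
ft_force: [-1.9, 0.1, -2.4]
finger_gap: 0.103
```

```bash
python3 -m pendant '[{"delta_pos":[0.03,0,0],"spin":0,"fingers":5},{"delta_pos":[0.06,0,0],"spin":0,"fingers":5},{"delta_pos":[0.06,0,0],"spin":0,"fingers":5}]'
python3 - <<'E'
from tgt import *
delta(-.055,.105)
S=imaging.snapshot("scene");view(S,[],(170,320,200,360),4.9,"pics/s7.png")
E
```

```text
clock: 12.08
tcp_pos: [0.5272, 0.1449, 0.1726]
eef_rot: [[0.949, 0.315, -0.007], [0.315, -0.949, -0.003], [-0.008, 0.001, -1.0]]
ft_force: [-10.8, -3.0, 0.7]
finger_gap: 0.104
tcp [0.5272 0.1449 0.1726] yaw 18.33994293924162 target [0.5284 0.1454 0.1483] units [ 0.0382 -0.003   0.6075] spin -0.006257132594797543 f [-10.7881  -2.9914   0.6667]
```

View pics/s7.png

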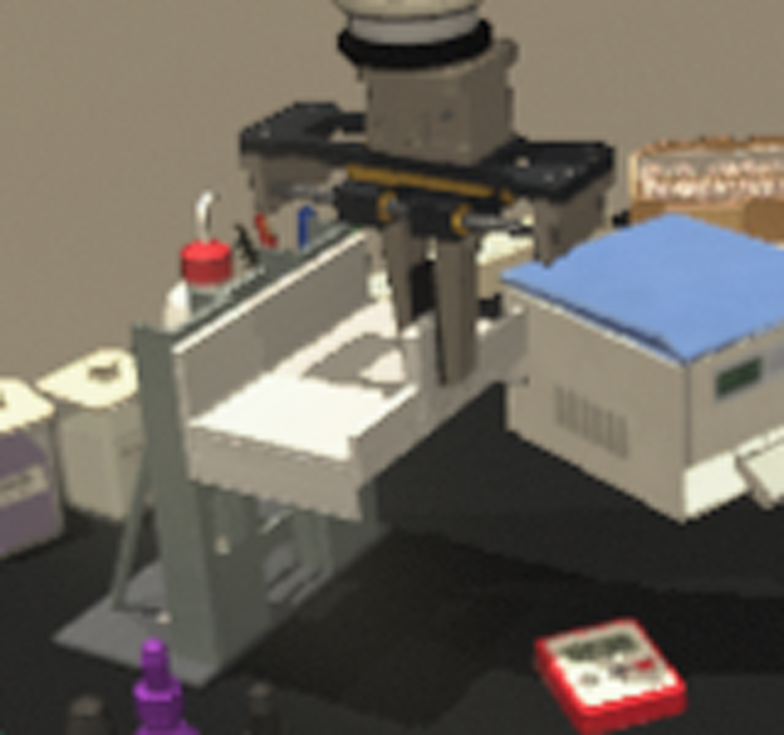

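```bash
python3 -m pendant '[{"delta_pos":[-0.04,0,0],"spin":0,"fingers":5},{"delta_pos":[-0.04,0,0.1],"spin":0,"fingers":5},{"delta_pos":[-0.04,0,0.2],"spin":0,"fingers":5},{"delta_pos":[-0.04,0,0.28],"spin":0,"fingers":5}]';python3 -m pendant '[{"delta_pos":[0,0,0.08],"spin":0,"fingers":5},{"delta_pos":[0,0,0.16],"spin":0,"fingers":5},{"delta_pos":[0,0,0.2],"spin":0,"fingers":5}]'
```

```text
clock: 12.62
tcp_pos: [0.5273, 0.1449, 0.1619]
eef_rot: [[0.949, 0.315, -0.004], [0.315, -0.949, -0.002], [-0.004, 0.001, -1.0]]
ft_force: [-9.4, -3.6, 5.9]
finger_gap: 0.103
clock: 13.0
tcp_pos: [0.526, 0.1442, 0.153]
eef_rot: [[0.949, 0.315, -0.007], [0.315, -0.949, -0.003], [-0.007, 0.001, -1.0]]
ft_force: [-6.4, -1.5, -4.8]
finger_gap: 0.102
```

```bash
python3 -m pendant '[{"delta_pos":[0,0,0.06],"spin":0,"fingers":5},{"delta_pos":[0,0,0.12],"spin":0,"fingers":5},{"delta_pos":[0,0,0.15],"spin":0,"fingers":5},{"delta_pos":[0,0,0.15],"spin":0,"fingers":5}]'
python3 - <<'E'
from tgt import *
delta(-.055,.105)
S=imaging.snapshot("scene");W=imaging.snapshot("wrist")
view(S,[(SHELF,pose(*(pose(*RK)[0]@[-.055,0,0]+pose(*RK)[1])[:2],18.22,z=.105),(0,0,255)),(RACK,pose(*RK),(0,255,0))],(170,320,200,360),4.9,"pics/s8.png")
view(W,[],(0,480,0,640),1.25,"pics/w8.png")
E
```

```text
clock: 13.5
tcp_pos: [0.5273, 0.1449, 0.1485]
eef_rot: [[0.949, 0.315, -0.003], [0.315, -0.949, -0.002], [-0.004, 0.001, -1.0]]
ft_force: [-10.6, -4.2, 1.7]
finger_gap: 0.107
tcp [0.5273 0.1449 0.1485] yaw 18.338471882613245 target [0.5284 0.1454 0.1483] units [ 0.0298 -0.0037  0.0049] spin -0.006441014673344458 f [-10.5587  -4.2124   1.7437]
```

View pics/s8.png

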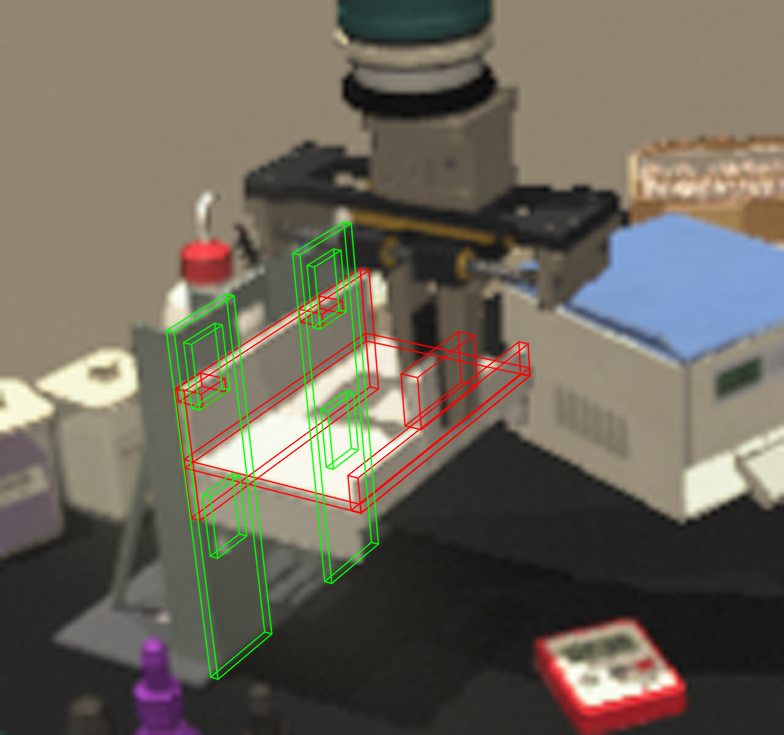

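View pics/w8.png

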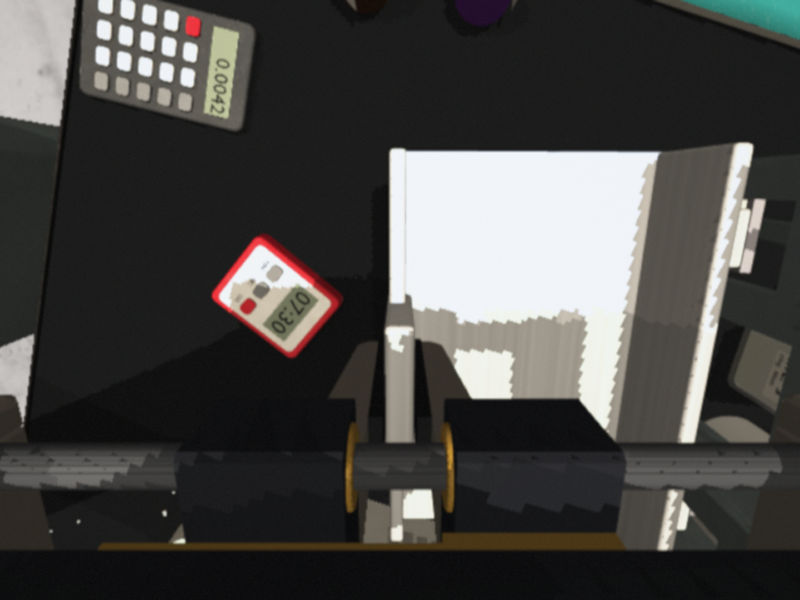

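```bash
python3 -m pendant '[{"delta_pos":[-0.05,0,0.04],"spin":0,"fingers":5},{"delta_pos":[-0.05,0,0.08],"spin":0,"fingers":5},{"delta_pos":[-0.05,0,0.08],"spin":0,"fingers":5}]'
```

```text
clock: 13.98
tcp_pos: [0.527, 0.1448, 0.1474]
eef_rot: [[0.949, 0.315, 0.001], [0.315, -0.949, -0.002], [0.0, 0.002, -1.0]]
ft_force: [-12.8, -5.3, 16.4]
finger_gap: 0.104
```

```bash
python3 -m pendant '[{"delta_pos":[-0.05,0,-0.05],"spin":0,"fingers":5},{"delta_pos":[-0.05,0,-0.05],"spin":0,"fingers":18},{"delta_pos":[-0.05,0,-0.05],"spin":0,"fingers":30},{"delta_pos":[-0.05,0,-0.05],"spin":0,"fingers":30},{"delta_pos":[-0.05,0,-0.05],"spin":0,"fingers":30}]'
python3 - <<'E'
from tgt import *
delta(-.055,.105)
R,t=pose(*RK);
from scipy.spatial.transform import Rotation as Ro
def hang(z,sag=.04):
    a=np.array([.055,0,.056]); Rs=R@Ro.from_euler("y",-sag).as_matrix(); tt=R@np.array([0,0,z+.056])+t-Rs@a; return Rs,tt
S=imaging.snapshot("scene");W=imaging.snapshot("wrist")
import pickle;pickle.dump((S,W),open("SW9.pkl","wb"))
for n,z in(("a",.105),("b",.115)):
    view(S,[(SHELF,hang(z),(0,0,255))],(190,320,220,350),6*.75,f"pics/s9{n}.png"); view(W,[(SHELF,hang(z),(0,0,255)),(RACK,(R,t),(0,255,0))],(60,480,260,640),1.4,f"pics/w9{n}.png")
for k in "sw":
    cv2.imwrite(f"pics/{k}9.png",cv2.resize(np.hstack([cv2.imread(f"pics/{k}9{n}.png") for n in "ab"]),None,fx=.68,fy=.68))
E
```

```text
clock: 14.6
tcp_pos: [0.5254, 0.1445, 0.1473]
eef_rot: [[0.949, 0.315, 0.0], [0.315, -0.949, 0.0], [0.0, -0.0, -1.0]]
ft_force: [-0.1, -0.1, 0.3]
finger_gap: 0.324
tcp [0.5254 0.1445 0.1473] yaw 18.358012371316875 target [0.5284 0.1454 0.1483] units [ 0.0781  0.0001 -0.0252] spin -0.003998453585390749 f [-0.1434 -0.0756  0.2706]
```

View pics/s9.png

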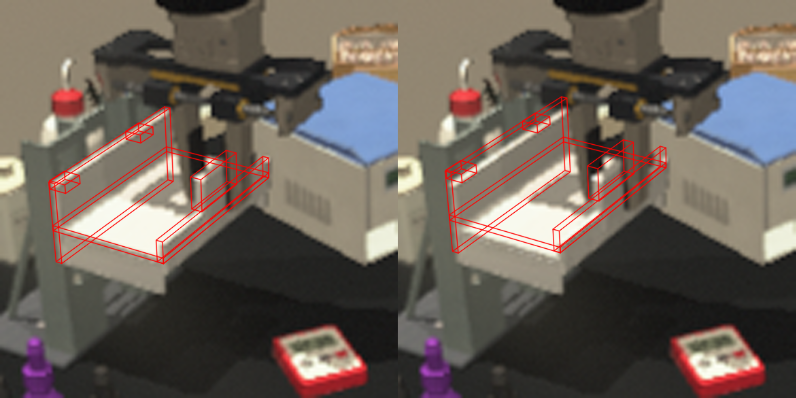

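View pics/w9.png

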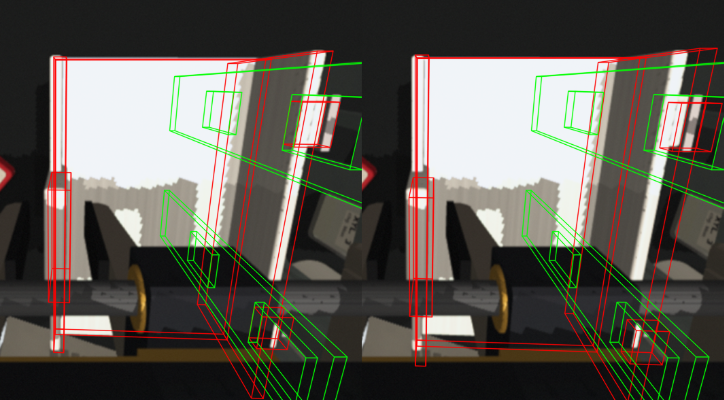

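```bash
python3 -m pendant '[{"delta_pos":[0,0,-0.5],"spin":0,"fingers":30},{"delta_pos":[0,0,-1.3],"spin":0,"fingers":30},{"delta_pos":[0,0,-2.4],"spin":0,"fingers":35},{"delta_pos":[0,0,-3.3],"spin":0,"fingers":52},{"delta_pos":[-0.7,-0.9,-3.3],"spin":1.2,"fingers":52},{"delta_pos":[-1.4,-1.8,-3.3],"spin":2.4,"fingers":52},{"delta_pos":[-2.1,-2.74,-3.3],"spin":3.6,"fingers":52},{"delta_pos":[-2.1,-2.74,-3.3],"spin":4.75,"fingers":52},{"delta_pos":[-2.1,-2.74,-3.3],"spin":4.75,"fingers":52},{"delta_pos":[-2.1,-2.74,-3.3],"spin":4.75,"fingers":52}]'
python3 - <<'E'
from tgt import *
R,t=pose(*RK);
from scipy.spatial.transform import Rotation as Ro
def hang(z,sag=.04):
    a=np.array([.055,0,.056]); Rs=R@Ro.from_euler("y",-sag).as_matrix(); tt=R@np.array([0,0,z+.056])+t-Rs@a; return Rs,tt
S=imaging.snapshot("scene");W=imaging.snapshot("wrist");T=imaging.snapshot("top")
import pickle;pickle.dump((S,W,T),open("SW10.pkl","wb"))
print(manip.read_state()["joint_pos"],manip.read_state()["tcp_pos"])
for l in("bottle",):
  for n,p in(("S",S),("T",T),("W",W)):
    for r in pinpoint(l,p)[:4]: print(l,n,r["conf"],r["xy"],atz(p,r["xy"],0))
for l,z in (("shelf_tabs",.161),("shelf_pull",.165)):
  for n,p in(("S",S),("T",T),("W",W)):
    for r in pinpoint(l,p)[:2]: print(l,n,r["conf"],r["xy"],atz(p,r["xy"],z),t+[0,0,.161])
view(S,[(SHELF,hang(.105),(0,0,255))],(190,320,220,350),6,"pics/s10.png")
view(W,[],(0,480,0,640),1.25,"pics/w10.png")
E
```

```text
clock: 15.95
tcp_pos: [0.4115, 0.2218, 0.2799]
eef_rot: [[0.942, -0.334, 0.001], [-0.334, -0.942, 0.0], [0.001, -0.0, -1.0]]
ft_force: [-0.5, -0.2, -0.4]
finger_gap: 0.564
[ 10.0622   9.74   -46.4106 109.766    7.8281  63.7072 -59.0482] [0.4114 0.2216 0.2794]
bottle S 0.91 [257.7, 346.8] [0.4464 0.3235 0.    ]
bottle S 0.79 [229.2, 373.4] [0.4185 0.4203 0.    ]
bottle S 0.62 [234.2, 337.4] [0.5166 0.3426 0.    ]
bottle T 0.63 [229.8, 244.0] [0.5128 0.3372 0.    ]
bottle T 0.52 [202.9, 271.4] [0.4258 0.422  0.    ]
bottle W 0.88 [370.2, 85.8] [0.5176 0.3376 0.    ]
bottle W 0.82 [276.0, 35.6] [0.431  0.4256 0.    ]
bottle W 0.66 [314.1, 119.9] [0.4412 0.3237 0.    ]
shelf_tabs S 0.73 [258.6, 240.4] [0.6353 0.1641 0.161 ] [0.629  0.1776 0.161 ]
shelf_tabs T 0.92 [275.1, 201.1] [0.6263 0.1782 0.161 ] [0.629  0.1776 0.161 ]
shelf_tabs W 0.87 [577.2, 203.4] [0.624  0.1755 0.161 ] [0.629  0.1776 0.161 ]
shelf_pull S 0.78 [288.2, 251.3] [0.5196 0.1559 0.165 ] [0.629  0.1776 0.161 ]
shelf_pull S 0.63 [271.4, 268.6] [0.479  0.2412 0.165 ] [0.629  0.1776 0.161 ]
shelf_pull T 0.87 [288.1, 236.8] [0.5215 0.1399 0.165 ] [0.629  0.1776 0.161 ]
shelf_pull W 0.65 [467.7, 276.2] [0.5217 0.1449 0.165 ] [0.629  0.1776 0.161 ]
```

View pics/s10.png

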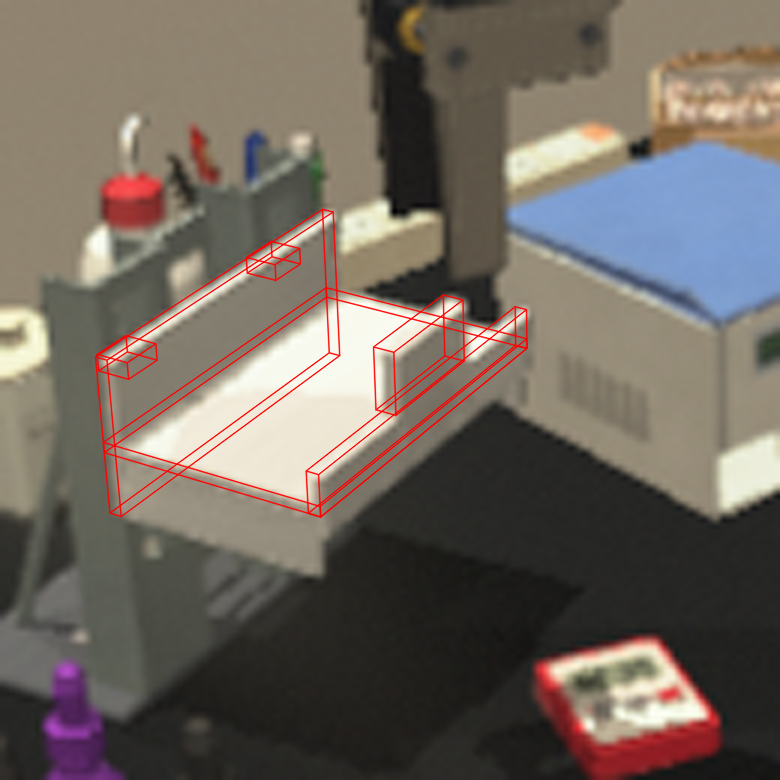

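View pics/w10.png

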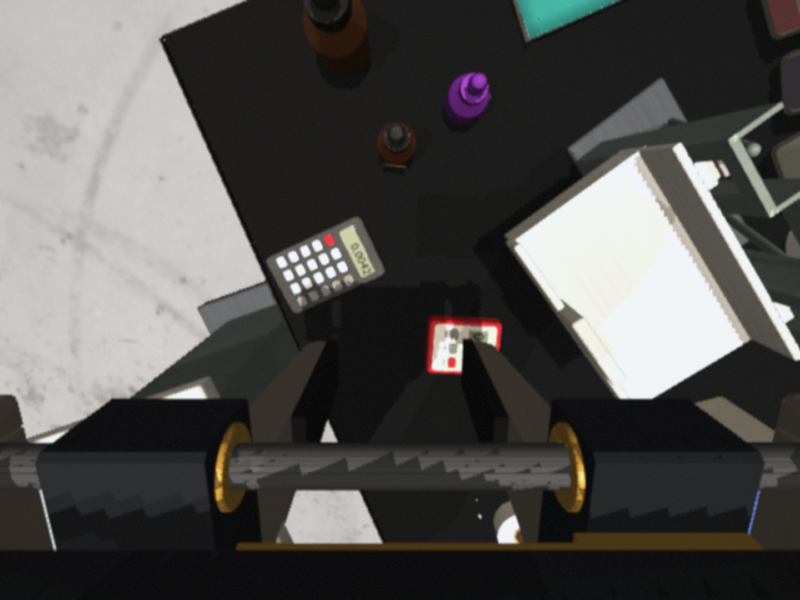

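The shelf hangs home on both tabs and matches the z=0.105 overlay. In the wrist view the small brown bottle is at about (317,116). I'll refine its position next.

Run:
```python
from h import *
import pickle
S,W,T=pickle.load(open("SW10.pkl","rb"))
def circ(r,z,x,y): a=np.linspace(0,2*np.pi,40);return np.c_[x+r*np.cos(a),y+r*np.sin(a),np.full(40,z)]
def cyl(p,x,y,crop,f,fn,draw=True):
    im=cv2.resize(p["img"][crop[0]:crop[1],crop[2]:crop[3]],None,fx=f,fy=f,interpolation=cv2.INTER_CUBIC); o=im.copy()
    for r,z in((.018,0),(.018,.066),(.0115,.081),(.0075,.108)):
        q=(proj(p,circ(r,z,x,y))-[crop[2]-.5,crop[0]-.5])*f-.5; cv2.polylines(im,[np.int32(q*16)],True,(0,255,0),1,cv2.LINE_AA,4)
    cv2.imwrite(fn,cv2.hconcat([o,im]))
r=masks_of("bottle",W)
for q in r[:3]: print(q["conf"],q["xy"],q["region"].sum())
cyl(W,.4445,.3205,(80,150,285,350),6,"pics/bw.png")
cyl(S,.4445,.3205,(305,355,240,280),9,"pics/bs.png")
```

```text
0.96 [374.7, 78.8] 1122
0.93 [315.6, 116.4] 921
0.63 [272.5, 26.7] 2644
```

View pics/bw.png

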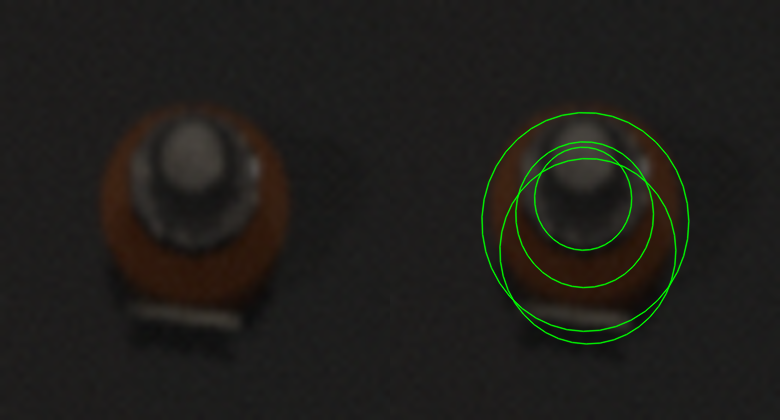

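View pics/bs.png

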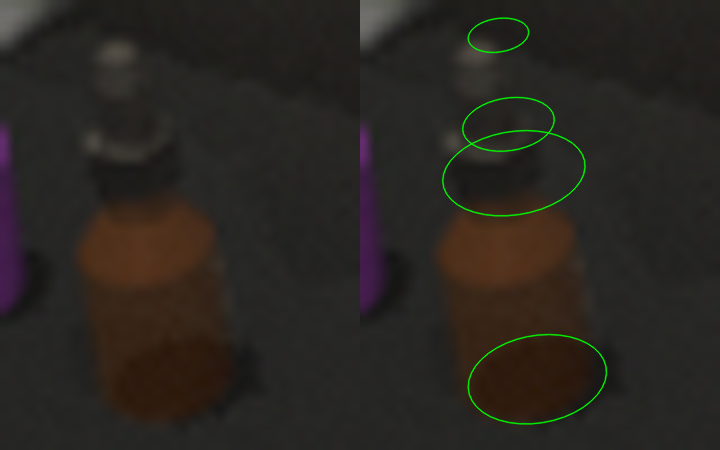

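Run:
```python
from h import *
import pickle
from scipy.optimize import least_squares
S,W,T=pickle.load(open("SW10.pkl","rb"))
obsW=[(.081,(197,181)),(None,(195,206)),(.105,(190,158))]
obsS=[(0,(167,376)),(None,(147,245)),(.105,(117,50))]
def cv(o,crop,f): return (np.array(o)+.5)/f-.5+[crop[1],crop[0]]
def f(v,which=3):
    r=[]
    for w,p,ob,c,s in((1,W,obsW,(80,285),6),(2,S,obsS,(305,240),9)):
        if which&w:
            for z,uv in ob: r+=list(proj(p,[v[0],v[1],v[2] if z is None else z])[0]-cv(uv,c,s))
    return np.array(r)
for k in(3,1,2):
    q=least_squares(f,[.445,.32,.043],args=(k,),x_scale=.01); print(k,q.x.round(4),q.fun.round(1))
```

```text
3 [0.4463 0.3255 0.0443] [-0.5  0.   0.1 -0.5  0.5  1.1 -1.1  0.9 -0.6  0.2  0.2  0. ]
1 [0.4464 0.326  0.0332] [-0.6 -0.5  0.1 -0.   0.4  0.5]
2 [0.4469 0.3237 0.0435] [-0.6  0.4 -0.1  0.   0.7 -0.4]
```

```bash
python3 -m pendant '[{"delta_pos":[0,-0.7,0],"spin":0.8,"fingers":52},{"delta_pos":[-0.02,-1.7,0.5],"spin":1.6,"fingers":52},{"delta_pos":[-0.04,-2.5,1.5],"spin":2.3,"fingers":52},{"delta_pos":[-0.04,-2.73,2.5],"spin":2.3,"fingers":52},{"delta_pos":[-0.04,-2.73,2.98],"spin":2.3,"fingers":52},{"delta_pos":[-0.04,-2.73,2.98],"spin":2.3,"fingers":52},{"delta_pos":[-0.04,-2.73,2.98],"spin":2.3,"fingers":52}]'
python3 - <<'E'
from h import *
np.set_printoptions(precision=4,suppress=True)
s=manip.read_state();W=imaging.snapshot("wrist");S=imaging.snapshot("scene")
B=np.array([.4464,.3252,.025]);print(s["eef_rot"].T@(B-s["tcp_pos"])/.04)
view(W,[],(0,480,0,640),1.25,"pics/w11.png");view(S,[],(230,400,190,330),4.4,"pics/s11.png")
print(proj(W,[[.4464,.3252,.106],[.4464,.3252,.05]])*1.25, proj(W,s["tcp_pos"])*1.25)
E
```

```text
clock: 17.48
tcp_pos: [0.4471, 0.3254, 0.1617]
eef_rot: [[0.787, -0.617, 0.002], [-0.617, -0.787, 0.001], [0.001, -0.002, -1.0]]
ft_force: [0.2, 0.3, 1.3]
finger_gap: 0.566
[-0.0143  0.0212  3.4173]
[[397.441  323.7215]
 [397.8176 298.2088]] [[397.851  362.8487]]
```

View pics/w11.png

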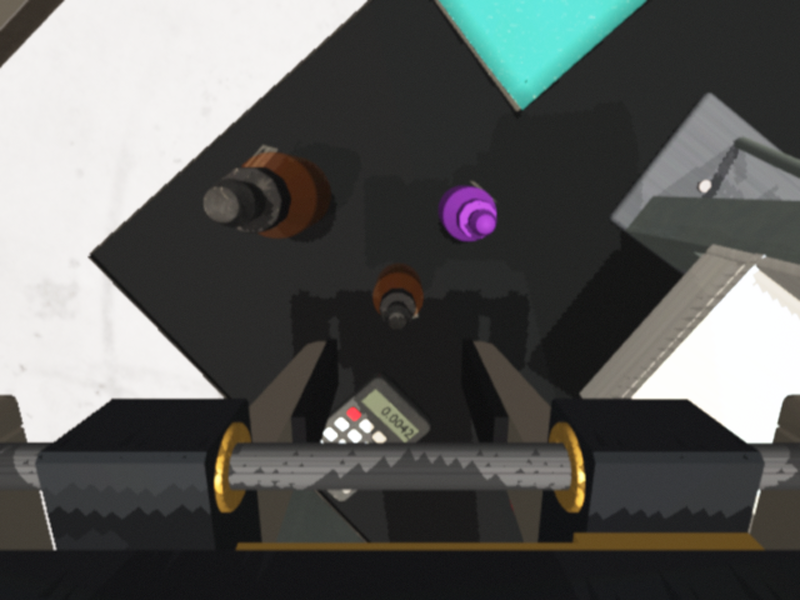

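View pics/s11.png

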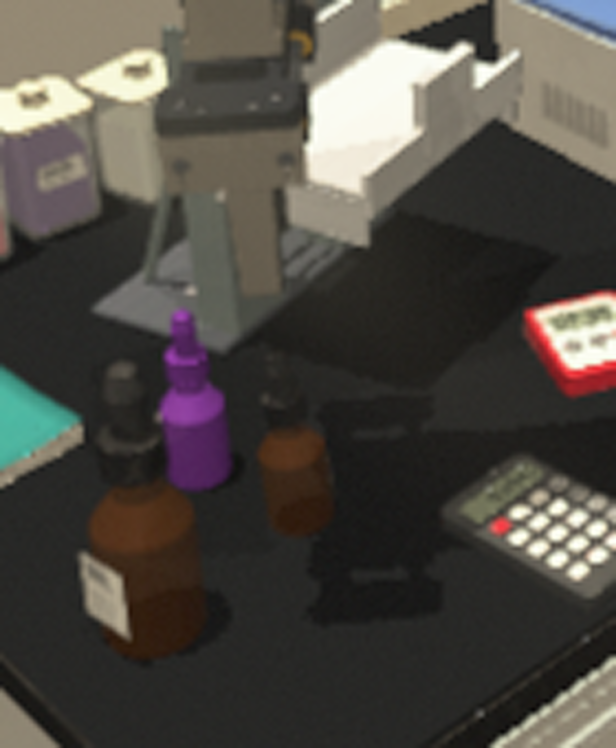

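```bash
python3 -m pendant '[{"delta_pos":[-0.01,-0.03,0.5],"spin":0,"fingers":52},{"delta_pos":[-0.01,-0.03,1.3],"spin":0,"fingers":52},{"delta_pos":[-0.01,-0.03,2.1],"spin":0,"fingers":52},{"delta_pos":[-0.01,-0.03,2.9],"spin":0,"fingers":52},{"delta_pos":[-0.01,-0.03,3.38],"spin":0,"fingers":52},{"delta_pos":[-0.01,-0.03,3.38],"spin":0,"fingers":52},{"delta_pos":[-0.01,-0.03,3.38],"spin":0,"fingers":52}]'
python3 - <<'E'
from h import *
W=imaging.snapshot("wrist");S=imaging.snapshot("scene")
view(W,[],(0,480,0,640),1.25,"pics/w12.png");view(S,[],(230,400,190,330),4.4,"pics/s12.png")
E
```

```text
clock: 18.45
tcp_pos: [0.4471, 0.3271, 0.0257]
eef_rot: [[0.788, -0.616, 0.001], [-0.616, -0.788, 0.001], [0.0, -0.001, -1.0]]
ft_force: [0.3, 0.0, -0.3]
finger_gap: 0.568
```

View pics/w12.png

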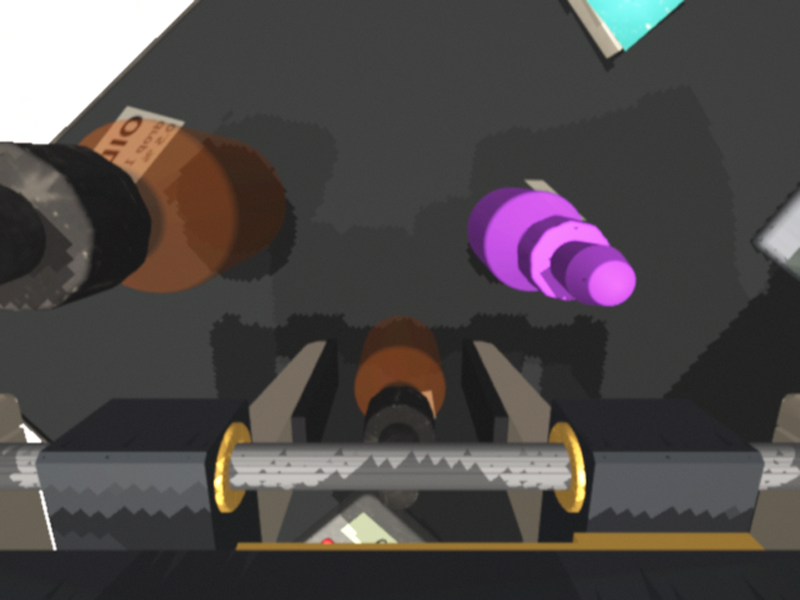

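View pics/s12.png

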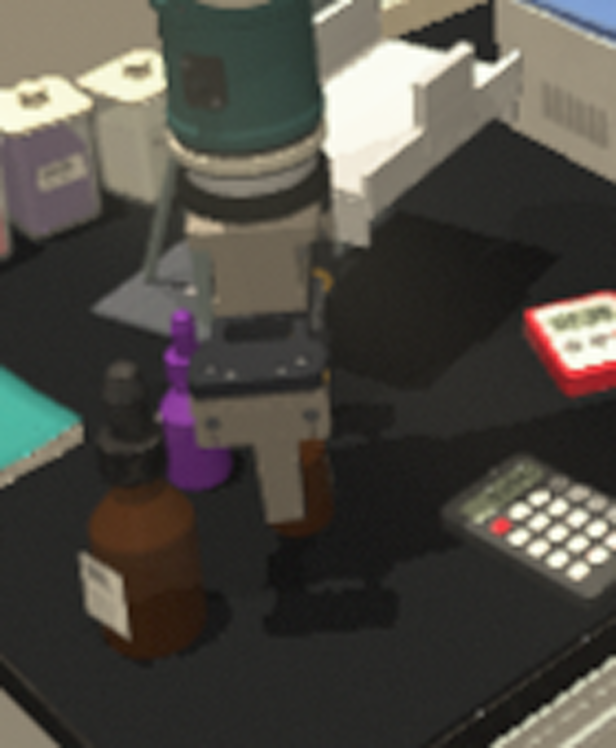

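```bash
python3 -m pendant '[{"delta_pos":[0,0,0],"spin":0,"fingers":42},{"delta_pos":[0,0,0],"spin":0,"fingers":36},{"delta_pos":[0,0,0],"spin":0,"fingers":32},{"delta_pos":[0,0,0],"spin":0,"fingers":30},{"delta_pos":[0,0,0],"spin":0,"fingers":30},{"delta_pos":[0,0,0],"spin":0,"fingers":30}]' 15
python3 -m pendant '[{"delta_pos":[0,0,-0.2],"spin":0,"fingers":30},{"delta_pos":[0,0,-0.6],"spin":0,"fingers":30},{"delta_pos":[0,0,-1.2],"spin":0,"fingers":30},{"delta_pos":[0,0,-2],"spin":0,"fingers":30},{"delta_pos":[0,0,-3],"spin":0,"fingers":30},{"delta_pos":[0,0,-4],"spin":0,"fingers":30},{"delta_pos":[0,0,-4.8],"spin":0,"fingers":30},{"delta_pos":[0,0,-5],"spin":0,"fingers":30},{"delta_pos":[0,0,-5],"spin":0,"fingers":30}]'
python3 - <<'E'
from h import *
np.set_printoptions(precision=4,suppress=True)
W=imaging.snapshot("wrist");S=imaging.snapshot("scene")
print(manip.read_state()["joint_pos"])
view(W,[],(0,480,0,640),1.25,"pics/w13.png");view(S,[],(150,400,170,370),3,"pics/s13.png")
E
```

```text
clock: 19.3
tcp_pos: [0.4469, 0.3266, 0.0253]
eef_rot: [[0.788, -0.616, 0.001], [-0.616, -0.788, 0.0], [0.0, -0.0, -1.0]]
ft_force: [0.3, -0.7, 5.7]
finger_gap: 0.369
clock: 20.42
tcp_pos: [0.4465, 0.3262, 0.2249]
eef_rot: [[0.787, -0.616, 0.0], [-0.616, -0.787, -0.0], [0.0, 0.0, -1.0]]
ft_force: [1.0, 0.3, -1.5]
finger_gap: 0.371
[ -5.7211  23.1207 -42.6992 102.9385  17.7014  60.9752 -92.9314]
```

View pics/w13.png

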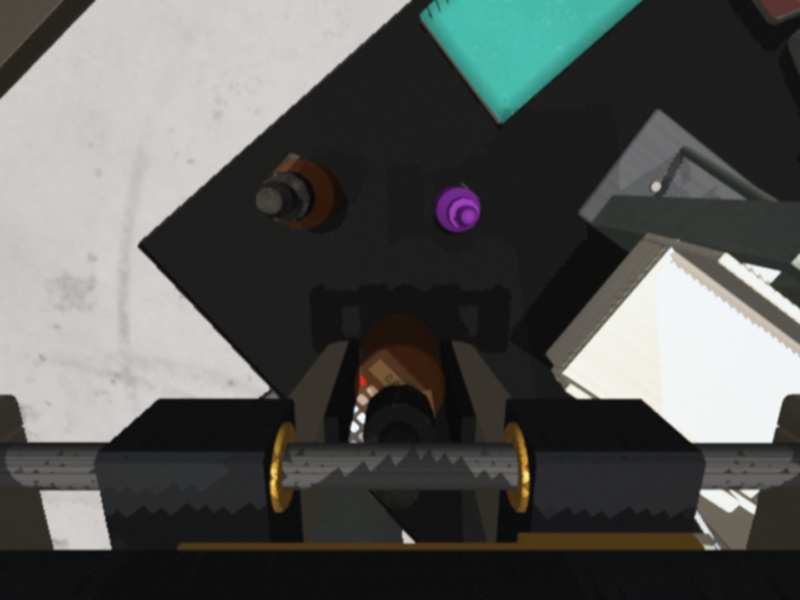

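View pics/s13.png

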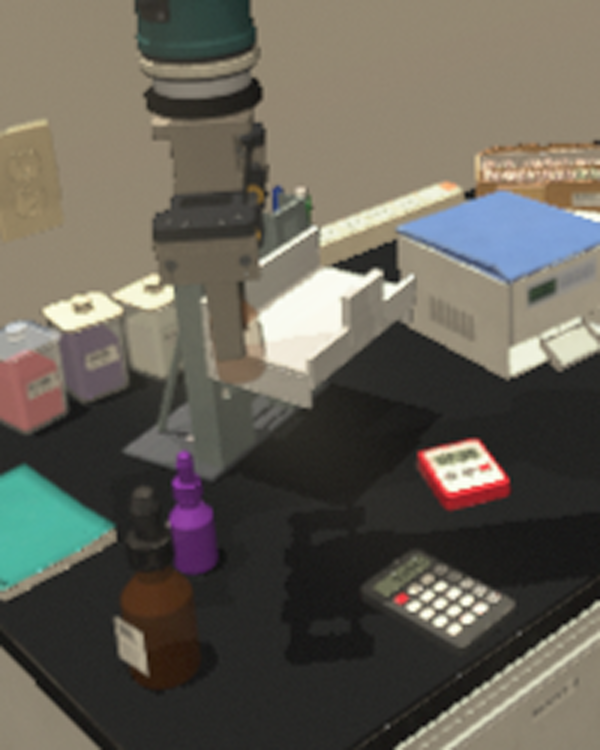

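```bash
python3 -m pendant '[{"delta_pos":[0.3,0.1,-0.3],"spin":0.3,"fingers":30},{"delta_pos":[0.9,0.2,-0.4],"spin":0.8,"fingers":30},{"delta_pos":[1.7,0.4,-0.4],"spin":1.4,"fingers":30},{"delta_pos":[2.5,0.6,-0.4],"spin":2,"fingers":30},{"delta_pos":[3.3,0.8,-0.4],"spin":2.7,"fingers":30},{"delta_pos":[4.1,1,-0.4],"spin":3.4,"fingers":30},{"delta_pos":[4.8,1.15,-0.4],"spin":4,"fingers":30},{"delta_pos":[5.1,1.23,-0.4],"spin":4.22,"fingers":30},{"delta_pos":[5.13,1.235,-0.4],"spin":4.22,"fingers":30},{"delta_pos":[5.13,1.235,-0.4],"spin":4.22,"fingers":30}]'
python3 - <<'E'
from h import *
np.set_printoptions(precision=4,suppress=True)
s=manip.read_state();print(s["tcp_pos"],s["joint_pos"],np.degrees(np.arctan2(s["eef_rot"][1,0],s["eef_rot"][0,0])))
print(s["eef_rot"].T@(np.array([.5777,.1607,.165])-s["tcp_pos"])/.04)
W=imaging.snapshot("wrist");S=imaging.snapshot("scene")
view(W,[],(0,480,0,640),1.25,"pics/w14.png");view(S,[],(150,320,190,350),4.4,"pics/s14.png")
E
```

```text
clock: 21.78
tcp_pos: [0.5771, 0.1625, 0.241]
eef_rot: [[0.314, -0.949, -0.0], [-0.949, -0.314, 0.001], [-0.001, 0.0, -1.0]]
ft_force: [-0.4, -0.3, -0.7]
finger_gap: 0.368
[0.5771 0.1625 0.241 ] [   5.375    24.2595  -31.9118   95.9912   13.96     63.7673 -102.1543] -71.67219886758544
[ 0.049  -0.0001  1.8999]
```

View pics/w14.png

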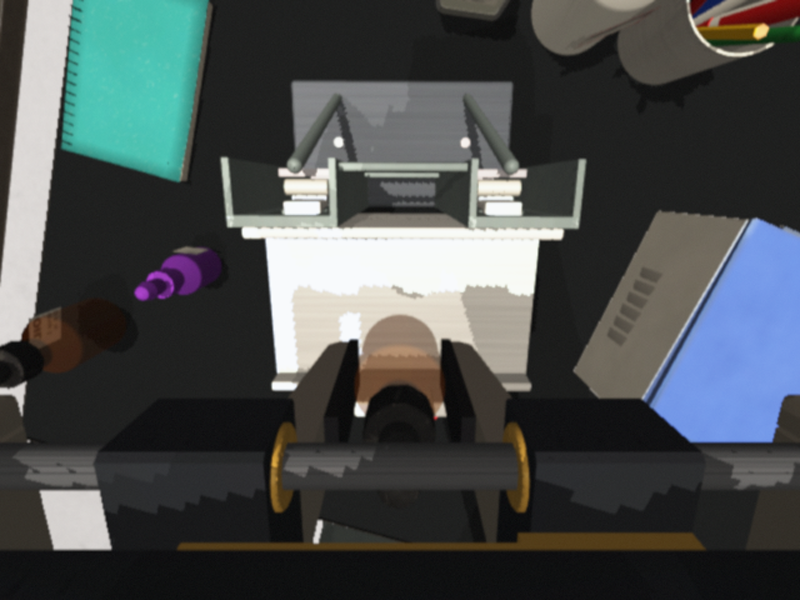

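View pics/s14.png

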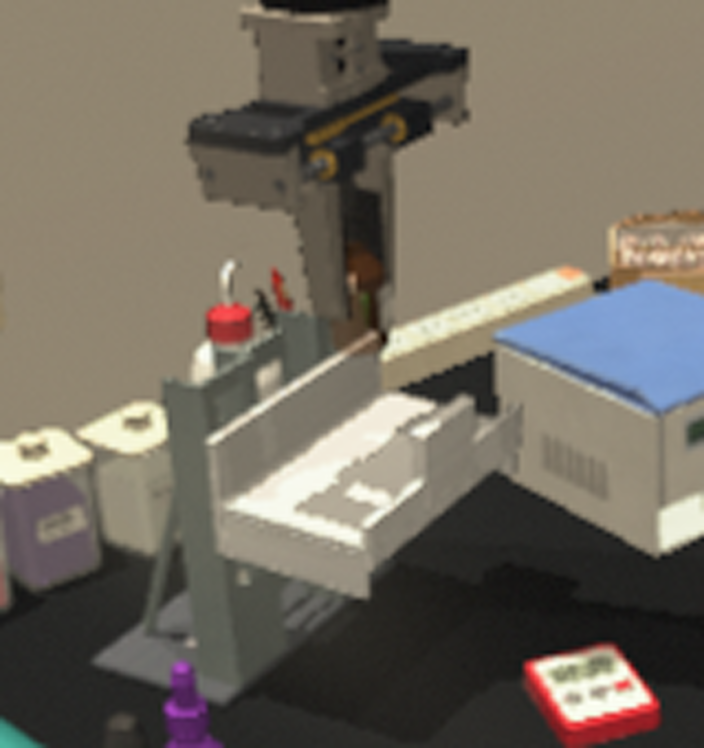

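```bash
python3 -m pendant '[{"delta_pos":[0.02,0,0.3],"spin":0,"fingers":30},{"delta_pos":[0.03,0,0.8],"spin":0,"fingers":30},{"delta_pos":[0.03,0,1.3],"spin":0,"fingers":30},{"delta_pos":[0.03,0,1.6],"spin":0,"fingers":30},{"delta_pos":[0.03,0,1.8],"spin":0,"fingers":30},{"delta_pos":[0.03,0,1.85],"spin":0,"fingers":30},{"delta_pos":[0.03,0,1.85],"spin":0,"fingers":30},{"delta_pos":[0.03,0,1.85],"spin":0,"fingers":30}]'
python3 - <<'E'
from h import *
S=imaging.snapshot("scene");view(S,[],(190,300,230,320),6.5,"pics/s15.png")
E
```

```text
clock: 22.88
tcp_pos: [0.5786, 0.1601, 0.1676]
eef_rot: [[0.312, -0.95, 0.001], [-0.95, -0.312, 0.0], [0.0, -0.001, -1.0]]
ft_force: [0.4, 0.0, -0.5]
finger_gap: 0.371
```

View pics/s15.png

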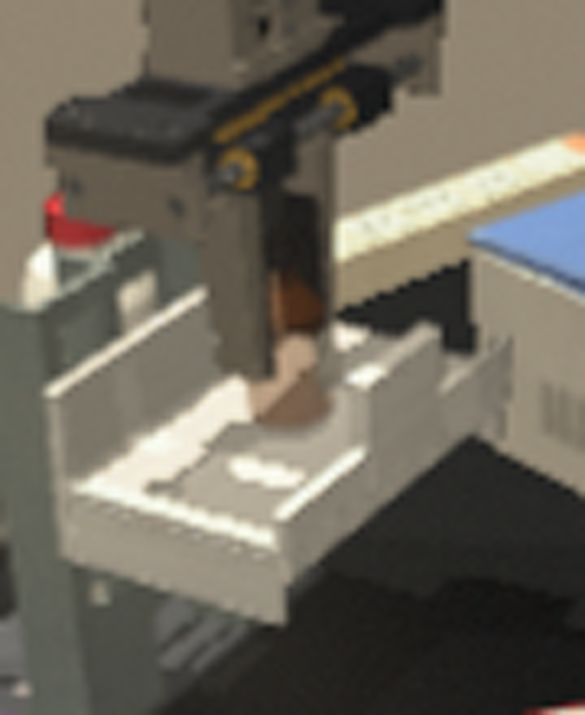

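```bash
python3 -m pendant '[{"delta_pos":[0,0,0.04],"spin":0,"fingers":30},{"delta_pos":[0,0,0.08],"spin":0,"fingers":30},{"delta_pos":[0,0,0.08],"spin":0,"fingers":30}]'; python3 -m pendant '[{"delta_pos":[0,0,0.025],"spin":0,"fingers":30},{"delta_pos":[0,0,0.025],"spin":0,"fingers":30}]'
```

```text
clock: 23.3
tcp_pos: [0.5782, 0.1599, 0.1637]
eef_rot: [[0.312, -0.95, -0.0], [-0.95, -0.312, -0.0], [0.0, 0.0, -1.0]]
ft_force: [-0.4, 0.3, -0.2]
finger_gap: 0.371
clock: 23.55
tcp_pos: [0.5782, 0.16, 0.1634]
eef_rot: [[0.312, -0.95, 0.0], [-0.95, -0.312, -0.0], [0.0, -0.0, -1.0]]
ft_force: [-2.0, -0.9, 4.2]
finger_gap: 0.369
```

Contact came at TCP z=0.1634, which is the plate height expected for the shelf at home. I'll ease off and release.

```bash
python3 -m pendant '[{"delta_pos":[0,0,-0.02],"spin":0,"fingers":33},{"delta_pos":[0,0,-0.02],"spin":0,"fingers":36},{"delta_pos":[0,0,-0.02],"spin":0,"fingers":40},{"delta_pos":[0,0,-0.02],"spin":0,"fingers":46},{"delta_pos":[0,0,-0.02],"spin":0,"fingers":54},{"delta_pos":[0,0,-0.02],"spin":0,"fingers":58},{"delta_pos":[0,0,-0.02],"spin":0,"fingers":58}]'
python3 - <<'E'
from h import *
S=imaging.snapshot("scene");view(S,[],(190,300,230,320),6.5,"pics/s16.png")
W=imaging.snapshot("wrist");view(W,[],(0,480,0,640),1.25,"pics/w16.png")
E
```

```text
clock: 24.42
tcp_pos: [0.5782, 0.16, 0.1635]
eef_rot: [[0.312, -0.95, -0.0], [-0.95, -0.312, -0.0], [-0.0, 0.0, -1.0]]
ft_force: [-0.3, 0.9, 0.3]
finger_gap: 0.626
```

View pics/s16.png

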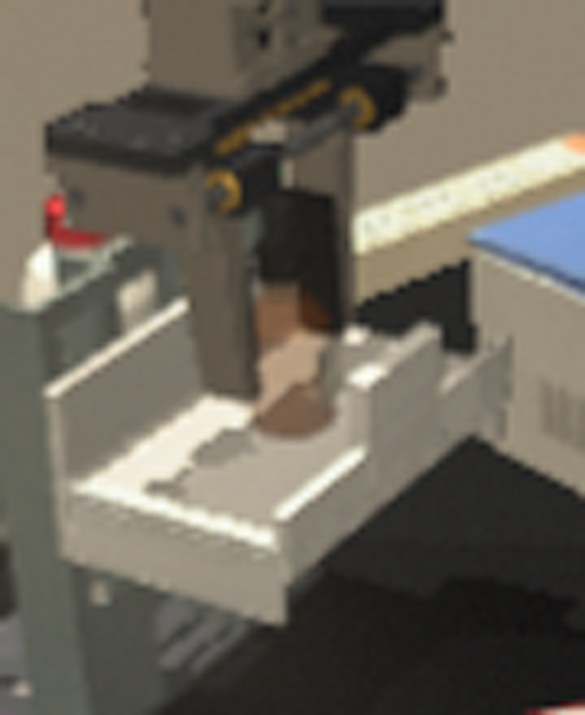

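View pics/w16.png

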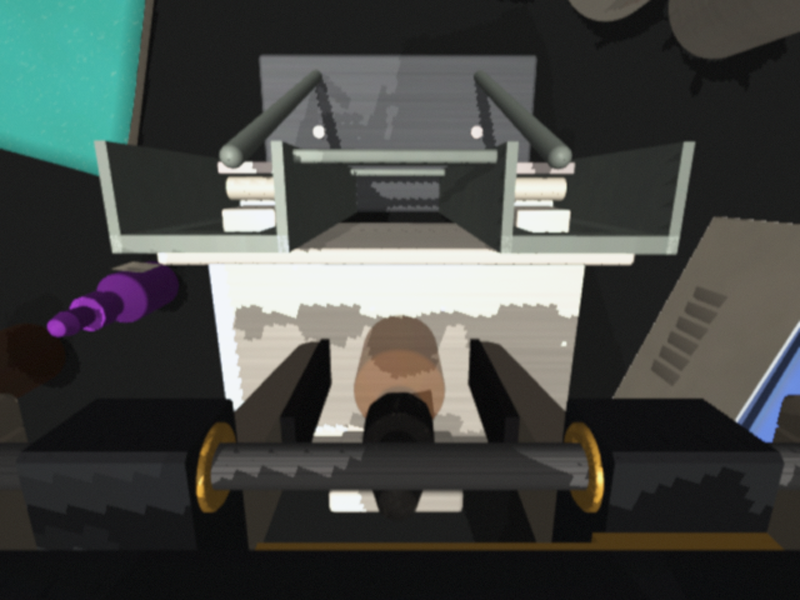

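```bash
python3 -m pendant '[{"delta_pos":[0,0,-0.4],"spin":0,"fingers":58},{"delta_pos":[0,0,-1.2],"spin":0,"fingers":58},{"delta_pos":[0,0,-2.2],"spin":0,"fingers":58},{"delta_pos":[0,0,-3.2],"spin":0,"fingers":58},{"delta_pos":[0,0,-3.8],"spin":0,"fingers":58},{"delta_pos":[0,1,-4],"spin":0,"fingers":58},{"delta_pos":[0,2,-4],"spin":0,"fingers":58},{"delta_pos":[0,3,-4],"spin":0,"fingers":58},{"delta_pos":[0,3,-4],"spin":0,"fingers":58},{"delta_pos":[0,3,-4],"spin":0,"fingers":58}]'
python3 - <<'E'
from tgt import *
from scipy.spatial.transform import Rotation as Ro
R,t=pose(*RK)
def hang(z,sag=.04):
    a=np.array([.055,0,.056]); Rs=R@Ro.from_euler("y",-sag).as_matrix(); return Rs,R@np.array([0,0,z+.056])+t-Rs@a
S=imaging.snapshot("scene");T=imaging.snapshot("top");W=imaging.snapshot("wrist")
view(S,[(SHELF,hang(.105),(0,0,255))],(190,300,230,320),6.5,"pics/s17.png");view(S,[],(140,400,90,460),2.1,"pics/s17f.png")
view(T,[],(110,330,180,480),2.6,"pics/t17.png");view(W,[],(0,480,0,640),1.25,"pics/w17.png")
Z=dict(notebook=0,timer=0,calculator=0,label_roll=0,slide_pack=0)
for l,z in Z.items():
    for n,p in(("S",S),("T",T)):
        for r in pinpoint(l,p)[:1]: print(l,n,round(r["conf"],2),atz(p,r["xy"],z))
E
```

```text
clock: 25.78
tcp_pos: [0.465, 0.1228, 0.3247]
eef_rot: [[0.312, -0.95, 0.002], [-0.95, -0.312, 0.0], [0.0, -0.002, -1.0]]
ft_force: [0.1, 0.5, 0.7]
finger_gap: 0.634
notebook S 0.65 [0.6531 0.4307 0.    ]
notebook T 0.86 [0.6534 0.4176 0.    ]
timer S 0.64 [0.4435 0.0996 0.    ]
calculator S 0.65 [0.345  0.2363 0.    ]
calculator T 0.65 [0.3345 0.2322 0.    ]
label_roll S 0.86 [ 0.4333 -0.1367  0.    ]
label_roll T 0.77 [ 0.445  -0.1386  0.    ]
slide_pack S 0.59 [ 0.7111 -0.3234  0.    ]
slide_pack T 0.78 [ 0.7101 -0.3238  0.    ]
```

View pics/s17.png

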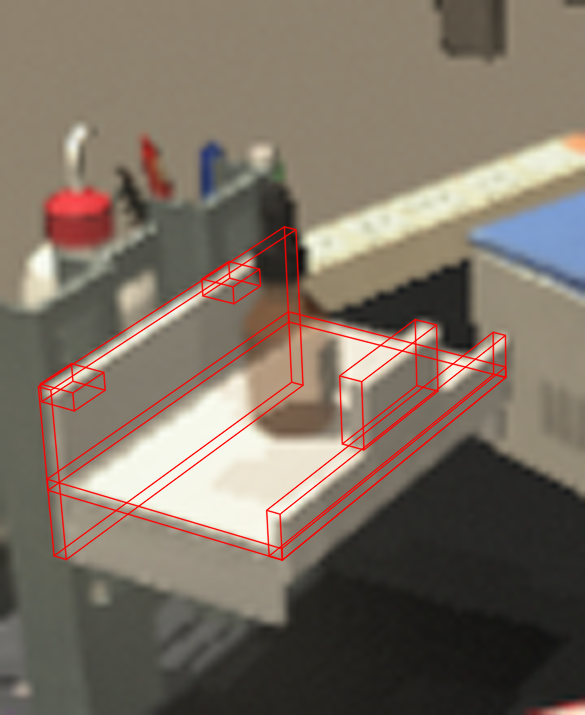

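View pics/t17.png

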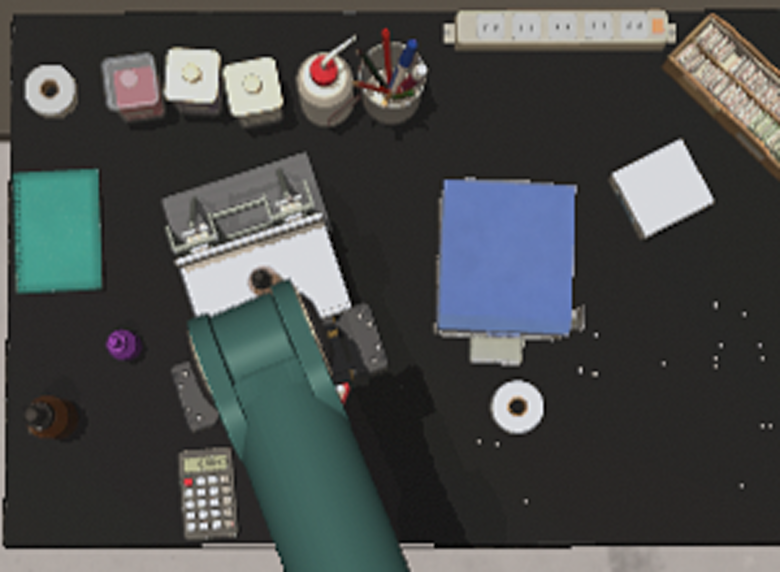

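View pics/w17.png

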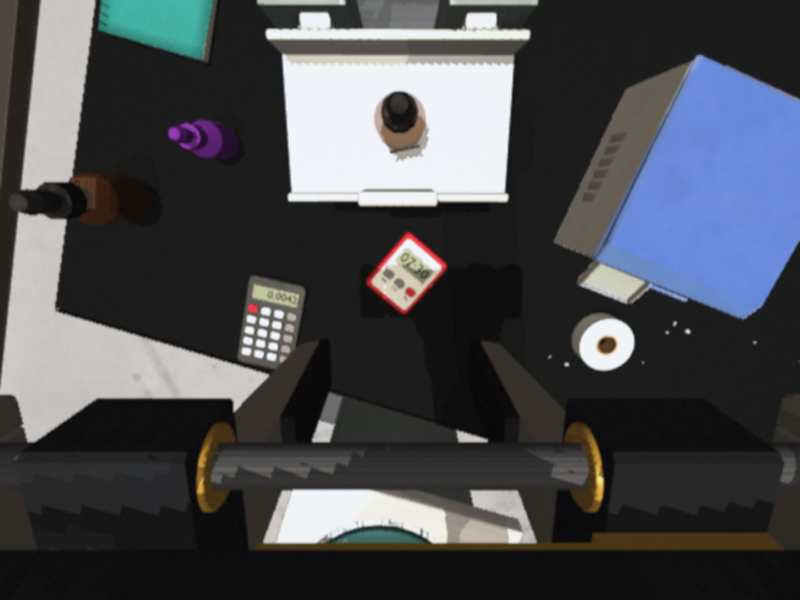

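```bash
python3 -c "
from workcell import manip
print(manip.read_state()['ft_force']); print(manip.hand_in())"
```

```text
[ 0.04292456 -1.1163642   0.09156174]
the job is handed in; nothing more can be done
None
```

The shelf is hung and pushed fully home in the upper slots, and the small brown dropper bottle stands upright in the middle of its plate. I handed the job in at about 26 s of the 67 s allowed.

**Shelf:** I gripped it by the pull, entered 25 mm high until the back plate met the uprights at about 11 N, then moved it down while gripped. It passed the catch and met a hard stop at about 16 N near the locked height. After release, the scene image matched the model at the home height of 0.105 m with its slight forward sag. It clearly did not match a shelf 10 mm higher.

**Bottle:** I set it down after the shelf was home. Its base met the plate about 0.138 m above the bench, which is the height expected for a locked shelf. The last scene and wrist pictures show it upright and clear of the gripper.

**Other things on the bench:** They look unmoved in the pictures. The networks' final positions agree with the first ones to about 2 cm or better, within their own scatter. They did not report the timer in the last top view because the arm hid it, but the wrist picture shows it in place.

**Disagreements:**
- The first camera estimates of the shelf and the bottle differed by 5 to 10 mm; close-up wrist fits settled them.
- In the last checks, the scene camera's network put the shelf tabs about 15 mm from where the top and wrist views did. I judged that point misplaced, because the model overlay and the contact heights fit a shelf at home.

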